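# Press the glued lino blocks in the bench press

## Task

Lay every printing block flat and side by side inside the rim of the press's drawn-out bed, then free the bed's clamp knob, push the bed fully home under the platen and turn the clamp knob tight again. Only then wind the handwheel down until the platen bears firmly on all the blocks, and leave them under pressure so the glue can set. Do not disturb the paint things around the press.

Things in the scene. Friction and masses are not known exactly. Their poses are not given: they have to be found in the camera images.
- press: bench press fixed on the table: grey base 400 x 310 mm, two columns, crosshead 180 mm high. Origin on the table under the screw. Own x: line of the bed's travel; the bed draws out to -x (the press's front, roughly the robot's right, world -y) and goes home to +x; y across, z up. Beside the bed, from 120 mm off the middle line, run fixed guide strips, tops 54 mm above the table.
- bed: sliding aluminium bed, axes as the press. Origin: centre of the loading surface, 44 mm above the table. A rim 12 mm high, 4 mm thick encloses the area from -88 to +88 mm in x and y. Fully home (against its stop, under the platen) at press x = 0; at the start drawn out, 190 to 203 mm to the front (stop at 205). Freed it slides with about 2 N.
- bed_handle (a point): middle of the steel bow handle on the bed's front apron: round bar 14 mm thick, 92 mm long across the travel (press y), axis 80 mm above the table, 170 mm in front of the bed's origin, 29 mm free beneath; travels with the bed.
- clamp (a joint): clamp screw of the bed, rad, grows clockwise seen from above = tightening. 0: slack (stop); 2.8: fully tight (stop). Its foot meets the bed's edge at about 1.5: below 1.4 the bed slides freely, from 2.4 on it is held fast. Turns with about 0.15 N m and stays where left. At 2.5 to 2.75 at the start.
- clamp_grip (a point): middle of the black wing knob of the clamp, on its vertical axis, the height to grip, 98 mm above the table. Wing 58 mm long (this point's x, turns with it), 14 mm thick (y), top 111 mm, underside 87 mm above the table. It stands on the press's guide at the -y side: 150 mm in front of the wheel's axis, 120 mm off the middle line, and does not travel with the bed.
- platen: steel pressing plate with a rubber face, 176 x 176 x 16 mm, under the screw, goes only up and down. Origin: centre of its underside, which meets the blocks lying on the bed at 68 mm above the table; at the start it is 74 to 80 mm above the table.
- wheel (a joint): handwheel, rad, grows clockwise seen from above = platen down, 12 mm a turn (1.91 mm per rad). The platen meets the blocks at about 4.7; its rubber face then yields: 0.5 rad more presses firmly (15 N or more on each; stop near 6.0). Turns with about 0.35 N m, little more when pressing, and stays where left. At -1.5 to 1.5 at the start.
- wheel_hub (a point): centre of the black handwheel on top of the press, in the plane of its rim, about 240 mm above the table (it sinks with the platen). Rim 130 mm across on its centre line, round, 15 mm thick; hub 34 mm across; three spokes 11 mm thick at 0, 120 and 240 degrees from this point's x, which turns with the wheel; z up.
- block1: one of two to four alike freshly glued printing blocks (an absent one reads None): a wood mount with a dark cut lino face on top, 60 mm long (own x) by 45 mm wide (own y) by 24 mm high, about 60 g; they lie face up on the table at the start. Origin: centre of the underside, z up. Half-turn symmetric as far as the job goes.
- block2: another printing block, just like block1 in shape, size and origin; may be absent.
- block3: another printing block, just like block1 in shape, size and origin; may be absent.
- block4: another printing block, just like block1 in shape, size and origin; may be absent.
- glue_tin: bystander: round blue tin, 52 mm across, 50 mm high, standing on the table; origin at its foot
- half_ball: bystander: black half ball, 68 mm across, 34 mm high, flat side down; origin under its centre
- paint_tube: bystander: dark paint tube standing on its cap, 36 mm wide, 110 mm high; origin at its foot
Mind the look-alikes: they are no part of the job. Leave any blue or purple look-alike of the block3 alone.

How it is judged (in metres and radians):
On the way, in this order (a step that is already met when the one before it is completed fails the run):
1. all the blocks there are lie flat inside the rim of the drawn-out bed (x of block1 in the frame of bed between -0.07 and 0.07 m and y of block1 in the frame of bed between -0.07 and 0.07 m and z of block1 in the frame of bed between -0.004 and 0.004 m and angle between each of block1, block2, block3, block4's own z axis and vertical below 0.05 rad and x of block2 in the frame of bed between -0.07 and 0.07 m and y of block2 in the frame of bed between -0.07 and 0.07 m and z of block2 in the frame of bed between -0.004 and 0.004 m and x of block3 in the frame of bed between -0.07 and 0.07 m and y of block3 in the frame of bed between -0.07 and 0.07 m and z of block3 in the frame of bed between -0.004 and 0.004 m and x of block4 in the frame of bed between -0.07 and 0.07 m and y of block4 in the frame of bed between -0.07 and 0.07 m and z of block4 in the frame of bed between -0.004 and 0.004 m and linear speed of each of block1, block2, block3, block4 below 0.03 m/s and x of bed in the frame of press below -0.16 m), for 0.2 s.
2. the bed stands fully home (within 5 mm of its stop) with its clamp still free (x of bed in the frame of press above -0.005 m and value of joint clamp below 2 rad), for 0.2 s.
3. the clamp is turned tight with the bed home (x of bed in the frame of press above -0.005 m and value of joint clamp above 2.4 rad), for 0.2 s.
4. the platen bears on every block (contact force between platen and block1 above 5 N and contact force between platen and block2 above 5 N and contact force between platen and block3 above 5 N and contact force between platen and block4 above 5 N), for 0.3 s.
At the end, for the whole second after the job is handed in: Every block lies flat (within 3 degrees) inside the bed's rim (centre within 70 mm of the bed's centre both ways), the bed is home within 5 mm, the clamp stands at 2.4 rad or tighter, and the platen presses each block with more than 5 N (all of step 3 and all of step 4 and x of block1 in the frame of bed between -0.07 and 0.07 m and y of block1 in the frame of bed between -0.07 and 0.07 m and z of block1 in the frame of bed between -0.004 and 0.004 m and angle between each of block1, block2, block3, block4's own z axis and vertical below 0.05 rad and x of block2 in the frame of bed between -0.07 and 0.07 m and y of block2 in the frame of bed between -0.07 and 0.07 m and z of block2 in the frame of bed between -0.004 and 0.004 m and x of block3 in the frame of bed between -0.07 and 0.07 m and y of block3 in the frame of bed between -0.07 and 0.07 m and z of block3 in the frame of bed between -0.004 and 0.004 m and x of block4 in the frame of bed between -0.07 and 0.07 m and y of block4 in the frame of bed between -0.07 and 0.07 m and z of block4 in the frame of bed between -0.004 and 0.004 m and linear speed of each of block1, block2, block3, block4 below 0.03 m/s and velocity of joint wheel below 0.1 rad/s); the robot touches nothing.
It fails at once if a bystander (tin, half ball or paint tube) is moved more than 30 mm or knocked over (distance of any of glue_tin, half_ball, paint_tube from where it was at the start of the episode above 0.03 m or angle between any of glue_tin, half_ball, paint_tube's own z axis and vertical above 0.5 rad).
Of block1, block2, block3, block4 only 2 to 4 are there at a start; the rules pass over those that are not, and their reading is None.
At some moment in a run one of block1, block2, block3, block4 may be knocked a few centimetres aside while the robot is not near it.
Once in a run the grip may slacken for a moment while it holds something.
It also fails if it takes over 210 s, if anything falls off the work surface, if the arm or the gripper's body presses on something with over 40 N, if the wrist force passes 120 N, or if a joint passes its speed limit or range.

## Robot

A 6-joint arm with a two-finger parallel gripper is mounted at the origin on the work surface. World frame = base frame: x ahead of the robot, y to its left, z up, the work surface at z = 0. Lengths are in m, angles in degrees, forces in N, time in s.
With the tool pointing down it reaches from about 0.3 to 0.75 m from the base axis. Payload 8.5 kg.
Tool frame: the origin (TCP) lies midway between the tips of the shut fingers; the grasp point (between the pads) lies 19 mm behind it; z points along the fingers, y is the line along which they close (so a half turn about z gives the same grasp; the last joint's range is limited). The gripper opens to 85 mm and grips with 20 to 120 N. Pads are 22 mm wide; open, the fingers measure 114 mm over their backs; the gripper's body (76 mm by 85 mm) begins 54 mm behind the grasp point. The pads swing forward as they close: fully open they stand 13 mm farther back than shut.
Start: joints at [-82.237, 21.807, 74.336, -0, 83.858, -12.336], TCP at [0.189, -0.516, 0.231] pointing down, gripper open.
Joint ranges: [-178.18, 178.18], [-50.72, 133.34], [12.68, 142.11], [-81.47, 261.47], [9.98, 163.14], [-165.26, 165.26]. Speed limits (degrees/s): [136.94, 136.94, 180, 180, 180, 180].

## Interface

Orientations are given as a 3x3 rotation matrix whose columns are the frame's x, y, z axes.
In Python, from rig import env gives the robot as it stands. The module is installed in compiled form; this text tells all that it offers.
- The arm moves only by the tool jog_arm, never from a script. Its argument "targets" is a list of rows, each a list of 6 numbers: the shift along the tool's x, y, z in cm, then the turn, a rotation vector about the tool's x, y, z in degrees. A call has 1 to 8 rows; each row is the pose to reach, as a shift and turn from the pose commanded when the call began, along the tool's axes at that moment; what a row does not reach only later rows make up. A row lasts 1/12 s, in which the tool goes at most 41.7 mm and 7.16 degrees, less where a joint would pass 70% of its speed; a pose out of reach is approached as far as the arm can. A call with a gripper value outside its range is refused whole. "hand" is the opening, from 0 (shut) to 1 (fully open), set as the call begins (left out, the last holds). The fingers move at their own pace and stop on an object; "newtons" is the grip in N (left out, the last holds). Time passes only in rows, so rows that repeat a pose let the fingers close. It gives the time, the measured TCP pose, the force, the opening and the grip force at its end, in the units of the state.
- env.observe(): the state, without advancing time (a new reading comes with each control period).
- env.get_image(name): name is "scene" or "top" or "wrist"; returns a dict with "frame" (480x640x3 uint8, red, green, blue), "depth" (480x640 float32, m along the optical axis (not along the pixel's ray), 0 where there is no reading), "fovy" (degrees; the focal length in pixels is half the picture's height over the tangent of half this angle, whatever the lens; pixels are square), "cx", "cy" (the principal point, pixels), "k1" (the pictures are not rectified: a ray, as slopes to the right and down, at radius r is drawn at 1 + k1 r^2 times it, then the intrinsics apply), "cam_to_world" (4x4, takes a point from camera to world coordinates). Camera axes: x right, y down, z forward; pixel columns grow to the right and rows downward; lengths in m; the calibration is good to about 2 mm. A picture is of the moment at which its call begins.
- env.close_job(): hands the job in; it is judged then, once.
Trained networks look in the newest picture that a camera, given by its name, has taken for a name from the list of things; names that differ only in an ending like _2 or _b are one class to them, and where a whole thing is asked for, a point or a joint stands for the part that bears it (a point fixed in the world has none). Each returns a list of dicts, best first, with "score" (0 to 1); they miss things now and then, are a little off and sometimes report something else, mostly with a low value. They report only what shows in the picture. A call takes as long as a camera call. They do not tell look-alikes from the thing itself.
- env.regions_of(camera, target): "pixels" (480x640 bool, what is visible of it) and "point" ([row, column] in pixels, amid what is visible of it).
The state is a dict: "time_s": time; "q": joint angles; "qvel": joint speeds; "joint_efforts": joint torques, N m; "position": TCP position; "tool_rot": TCP orientation; "ft_force": force on the tool from outside, world axes, zero at the start; "wrist_torque": the same for the moment, N m; "grip_width": finger opening in m; "gripper_force": force on a finger pad.
Only numpy, scipy, OpenCV 4.12 (cv2) and the standard library are available. Lean on these libraries where they do the work, as an engineer would, in place of code of your own. Each camera call takes 0.05 s, during which the arm holds its last target. There are 200 camera calls.

## Working session

There is one attempt and no reset: what is moved stays moved. The work goes in short steps, Python scripts to look and compute and a tool call to move; the robot and the scene stay as the last step left them, time stands still between calls to the robot, and variables do not carry over. Pictures are saved under pics/ and viewed, at most 14 in all, crops included, and the job is handed in when it is done.

Besides the shell and the picture viewer there is one more tool, called after ">>>" as a command line: name --pt "numbers of a row" for each row, then --argument value for the rest. jog_arm: Moves the arm, as the interface text tells. Its arguments: {"type":"object","properties":{"targets":{"type":"array","items":{"type":"array","items":{"type":"number"}}},"hand":{"type":"number"},"newtons":{"type":"number"}},"required":["targets"]}

```bash
ls; mkdir -p pics
cat > h.py <<'E'
import numpy as np, cv2
from rig import env
def K(im):
    f=240/np.tan(np.radians(im['fovy'])/2); return np.array([[f,0,im['cx']],[0,f,im['cy']],[0,0,1.]]), np.array([im['k1'],0,0,0,0.])
def world(im,rc,z=None):
    rc=np.atleast_2d(rc).astype(float); k,d=K(im)
    n=cv2.undistortPoints(rc[:,::-1].reshape(-1,1,2).copy(),k,d).reshape(-1,2)
    r=np.c_[n,np.ones(len(n))]; T=im['cam_to_world']
    if z is None:
        D=im['depth'][rc[:,0].astype(int),rc[:,1].astype(int)]; s=D
    else:
        w=r@T[:3,:3].T; s=(z-T[2,3])/w[:,2]
    return (r*s[:,None])@T[:3,:3].T+T[:3,3]
def save(n,im): cv2.imwrite('pics/'+n,im[...,::-1])
E
python3 - <<'E'
from h import *
np.set_printoptions(precision=3,suppress=True)
for c in ('top','scene'):
    im=env.get_image(c); save(c+'0.png',im['frame'])
    print(c,im['fovy'],im['cam_to_world'])
    for t in ['press','bed','bed_handle','clamp','platen','wheel','block1','glue_tin','half_ball','paint_tube']:
        for r in env.regions_of(c,t)[:6]:
            p=r['pixels']; rc=np.argwhere(p); w=world(im,rc); ok=im['depth'][p]>0; w=w[ok]
            if len(w)==0: continue
            print(t,round(r['score'],2),r['point'],p.sum(),np.median(w,0),np.percentile(w[:,2],95), im['frame'][p].mean(0).astype(int))
print(env.observe())
E
```

```text
pics
top 49.49575611996873 [[ 0.003 -0.987  0.16   0.38 ]
 [-1.    -0.002  0.008 -0.069]
 [-0.008 -0.161 -0.987  1.347]
 [ 0.     0.     0.     1.   ]]
press 0.7 [284.7, 230.2] 24584 [0.485 0.171 0.047] 0.24089256459216202 [113 110 107]
bed 0.89 [285.4, 284.0] 10882 [0.498 0.04  0.043] 0.05373615957671052 [147 142 139]
bed 0.52 [206.7, 379.9] 514 [ 0.7   -0.197  0.023] 0.0341959539798703 [55 45 37]
bed_handle 0.96 [282.9, 287.1] 10997 [0.499 0.04  0.043] 0.053814973837973 [147 141 138]
clamp 0.64 [234.5, 240.1] 194 [0.61  0.147 0.106] 0.1120134949037117 [52 47 44]
platen 0.95 [287.2, 182.8] 4864 [0.48  0.265 0.093] 0.24562586874613287 [92 89 87]
wheel 0.97 [281.8, 159.0] 2035 [0.483 0.293 0.242] 0.2472368363165029 [63 60 57]
block1 0.91 [252.0, 447.4] 503 [ 0.581 -0.379  0.022] 0.027010905721531687 [111  94  81]
block1 0.9 [344.1, 469.1] 482 [ 0.359 -0.433  0.022] 0.02669630214157016 [ 81  93 132]
block1 0.79 [301.0, 384.3] 441 [ 0.456 -0.219  0.023] 0.026674597343881463 [112  96  84]
block1 0.72 [360.3, 423.9] 442 [ 0.307 -0.311  0.023] 0.02684556686047279 [117  81 118]
block1 0.65 
[... 2332 characters left out ...]
 [387.9, 319.0] 787 [0.81  0.111 0.072] 0.11033223708789038 [76 67 56]
paint_tube 0.4 [245.8, 202.8] 469 [ 0.586 -0.372  0.024] 0.027002832094073302 [107  84  64]
{'time_s': 1.1, 'q': array([-82.239,  21.806,  74.334,   0.001,  83.859, -12.336]), 'qvel': array([ 0.017,  0.049,  0.079, -0.027, -0.039, -0.003]), 'joint_efforts': array([  0.001, -44.833, -23.147,  -0.   ,   0.   ,  -0.   ]), 'position': array([ 0.189, -0.517,  0.231]), 'tool_rot': array([[ 0.939,  0.344,  0.   ],
       [ 0.344, -0.939, -0.   ],
       [ 0.   ,  0.   , -1.   ]]), 'ft_force': array([-0.506, -0.389, -0.525]), 'wrist_torque': array([-0.028, -0.035, -0.082]), 'gripper_force': 0.0, 'grip_width': 0.08553670325837186}
```

Run:
```python
from h import *
a=cv2.imread('pics/top0.png'); cv2.imwrite('pics/top0c.png',cv2.resize(a[140:400,100:500],None,fx=2,fy=2,interpolation=cv2.INTER_CUBIC))
```

```text
(no output)
```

View pics/top0c.png

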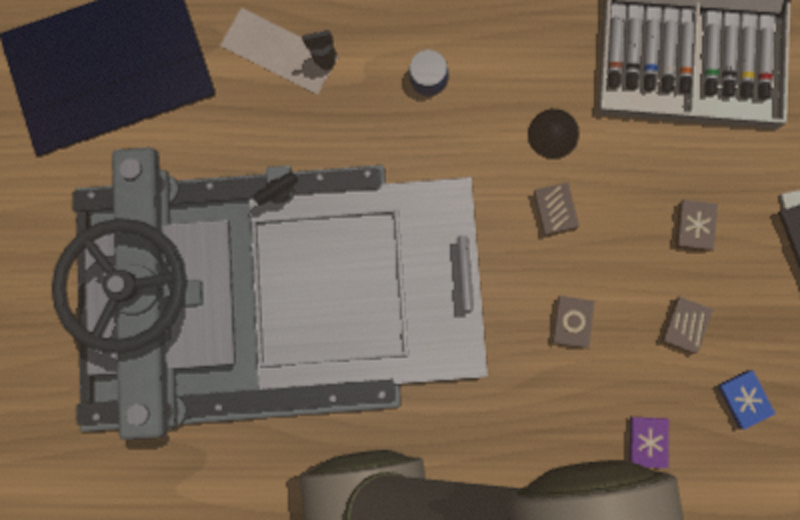

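View pics/scene0.png

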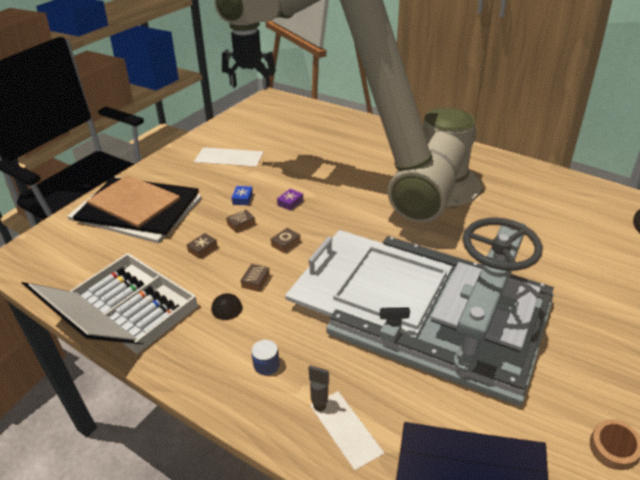

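```bash
cat >> h.py <<'E'
np.set_printoptions(precision=4,suppress=True)
def rect(im,px,z,tol=.006):
    rc=np.argwhere(px); d=im['depth'][px]; w=world(im,rc); rc=rc[(d>0)&(abs(w[:,2]-z)<tol)]
    m=np.zeros(px.shape,np.uint8); m[rc[:,0],rc[:,1]]=1
    n,l,s,_=cv2.connectedComponentsWithStats(m); m=l==1+s[1:,4].argmax()
    w=world(im,np.argwhere(m),z)[:,:2]
    (c,sz,a)=cv2.minAreaRect((w*1000).astype(np.float32))
    if sz[0]<sz[1]: sz=sz[::-1]; a+=90
    return np.array(c)/1000,np.array(sz),(a+90)%180-90   # centre, size mm, direction of long axis (world deg)
def go(p,yaw,frm=None):
    """tool down; yaw = world angle of tool x. prints shift(cm) & turn from current pose, or from (p,yaw)"""
    s=env.observe()
    if frm is None: q=s['position']; y0=np.degrees(np.arctan2(s['tool_rot'][1,0],s['tool_rot'][0,0]))
    else: q,y0=np.array(frm[:3]),frm[3]
    d=(np.array(p)-q)*100; c,sn=np.cos(np.radians(y0)),np.sin(np.radians(y0))
    t=-((yaw-y0+180)%360-180)
    print('shift',np.round([c*d[0]+sn*d[1], sn*d[0]-c*d[1], -d[2]],2),'turn z',round(t,2),'yaw0',round(y0,2))
E
python3 - <<'E'
from h import *
im=env.get_image('top')
for r in env.regions_of('top','block1'): 
    if r['score']>.5: print('blk',r['point'],rect(im,r['pixels'],.024))
c=np.array([[248.5,227],[245.5,298.5],[317.5,303.5],[323,230.5]])
w=world(im,c,.056); print('rim',w,w.mean(0))
for r in env.regions_of('top','clamp')[:1]: print('clamp',rect(im,r['pixels'],.111,.01))
for r in env.regions_of('top','wheel')[:1]:
    rc=np.argwhere(r['pixels']); p=world(im,rc); m=abs(p[:,2]-.245)<.012
    w=world(im,rc[m],.245)[:,:2]; h=cv2.convexHull((w*1000).astype(np.float32)); print('wheel',cv2.fitEllipse(h), np.percentile(p[m,2],[5,50,95]))
for r in env.regions_of('top','platen')[:1]:
    rc=np.argwhere(r['pixels']); p=world(im,rc); z=p[:,2]; m=(z>.06)&(z<.12); print('platen',np.percentile(z[m],[5,25,50,75,95]))
for r in env.regions_of('top','bed')[:1]: print('bed',rect(im,r['pixels'],.044,.02))
E
```

```text
blk [363.7, 423.3] (array([ 0.3075, -0.3096]), array([58.6454, 42.2367]), -1.4803085327148438)
blk [242.4, 377.1] (array([ 0.6017, -0.1984]), array([60.6048, 45.2076]), 13.237807273864746)
blk [343.5, 474.4] (array([ 0.3604, -0.4333]), array([59.3779, 45.9229]), 26.846288681030273)
blk [302.9, 443.7] (array([ 0.4526, -0.3622]), array([60.5169, 46.5908]), -20.05834197998047)
blk [301.7, 382.7] (array([ 0.4565, -0.2184]), array([59.6894, 45.3679]), -8.030258178710938)
blk [250.3, 448.0] (array([ 0.5807, -0.3791]), array([60.4576, 46.2321]), -7.1211700439453125)
blk [284.6, 229.8] (array([0.4883, 0.2396]), array([243.8622, 102.8704]), 4.561947822570801)
rim [[ 0.5841  0.1844  0.056 ]
 [ 0.592   0.0046  0.056 ]
 [ 0.4127 -0.0096  0.056 ]
 [ 0.3988  0.1697  0.056 ]] [0.4969 0.0873 0.056 ]
clamp (array([0.6118, 0.1503]), array([57.2858, 14.7334]), -57.06986999511719)
wheel ((481.6159973144531, 288.9755859375), (142.29954528808594, 142.74591064453125), 13.744584083557129) [0.2363 0.2425 0.2476]
platen [0.085  0.0882 0.0901 0.092  0.0994]
bed (array([0.5015, 0.0432]), array([283.6895, 251.4226]), -85.44606494903564)
```

```bash
cat >> h.py <<'E'
def chain(ps):
    f=None
    for p in ps: go(p[:3],p[3],f); f=p
E
python3 - <<'E'
from h import *
chain([(.36,-.34,.2,-8),(.4565,-.2184,.10,-8),(.4565,-.2184,.001,-8),(.4565,-.2184,.15,-8),(.458,-.03,.15,4.5),(.458,.1244,.13,4.5),(.458,.1244,.046,4.5)])
E
```

```text
shift [ 22.12 -10.7    3.13] turn z 28.1 yaw0 20.1
shift [  7.86 -13.38  10.  ] turn z 0 yaw0 -8
shift [ 0.  -0.   9.9] turn z 0 yaw0 -8
shift [  0.   -0.  -14.9] turn z 0 yaw0 -8
shift [ -2.47 -18.68  -0.  ] turn z -12.5 yaw0 -8
shift [  1.21 -15.39   2.  ] turn z -0.0 yaw0 4.5
shift [0.  0.  8.4] turn z -0.0 yaw0 4.5
```

>>> jog_arm --pt "22.1 -10.7 3.1 0 0 28.1" --pt "22.1 -10.7 3.1 0 0 28.1" --pt "22.1 -10.7 3.1 0 0 28.1" --pt "22.1 -10.7 3.1 0 0 28.1" --pt "22.1 -10.7 3.1 0 0 28.1" --pt "22.1 -10.7 3.1 0 0 28.1" --pt "22.1 -10.7 3.1 0 0 28.1" --pt "22.1 -10.7 3.1 0 0 28.1" --hand 1 --newtons 40

```text
time_s: 2.07
position: [0.361, -0.3383, 0.2002]
tool_rot: [[0.991, -0.135, -0.0], [-0.135, -0.991, 0.0], [-0.0, -0.0, -1.0]]
ft_force: [0.2, -0.8, -0.7]
grip_width: 0.0853
gripper_force: 0.0
```

>>> jog_arm --pt "7.9 -13.4 10 0 0 0" --pt "7.9 -13.4 10 0 0 0" --pt "7.9 -13.4 10 0 0 0" --pt "7.9 -13.4 10 0 0 0" --pt "7.9 -13.4 10 0 0 0" --pt "7.9 -13.4 10 0 0 0" --pt "7.9 -13.4 10 0 0 0" --pt "7.9 -13.4 10 0 0 0"

```text
time_s: 2.73
position: [0.4564, -0.2202, 0.1011]
tool_rot: [[0.99, -0.141, 0.001], [-0.141, -0.99, -0.001], [0.001, 0.001, -1.0]]
ft_force: [-0.9, -0.8, 0.3]
grip_width: 0.0856
gripper_force: 0.0
```

Run:
```python
from h import *
im=env.get_image('wrist'); save('w1.png',im['frame'])
for r in env.regions_of('wrist','block1'): print('blk',r['score'],r['point'],rect(im,r['pixels'],.024))
s=env.observe();print(s['position'],s['time_s']); chain([(.4565,-.2184,.001,-8)])
```

```text
blk 0.79 [377.7, 420.1] (array([ 0.3375, -0.2898]), array([10.7682,  6.3053]), -2.550811767578125)
blk 0.74 [40.9, 537.3] (array([ 0.5707, -0.3759]), array([49.8189, 41.5234]), 83.88386535644531)
blk 0.67 [40.8, 249.1] (array([ 0.5973, -0.1986]), array([52.5828, 45.2859]), 13.337924003601074)
blk 0.66 [323.5, 595.7] (array([ 0.3616, -0.4312]), array([67.9886, 48.364 ]), 25.716873168945312)
blk 0.63 [225.0, 513.2] (array([ 0.4531, -0.3604]), array([60.7261, 49.9309]), -20.497268676757812)
blk 0.61 [249.2, 312.7] (array([ 0.4574, -0.2178]), array([60.6196, 45.1859]), -8.12457275390625)
[ 0.4563 -0.2201  0.1012] 2.8333
shift [-0.01 -0.17 10.02] turn z -0.12 yaw0 -8.12
```

View pics/w1.png

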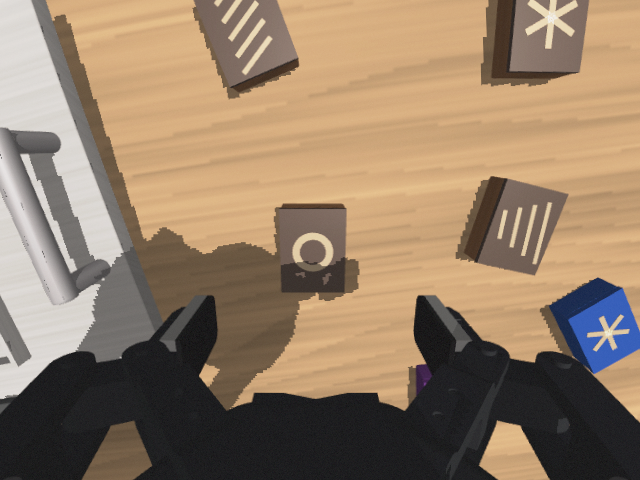

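>>> jog_arm --pt "0.1 -0.2 4 0 0 0" --pt "0.1 -0.2 8 0 0 0" --pt "0.1 -0.2 10 0 0 0" --pt "0.1 -0.2 10 0 0 0"

```text
time_s: 3.17
position: [0.456, -0.2165, -0.0025]
tool_rot: [[0.99, -0.141, -0.005], [-0.141, -0.99, 0.004], [-0.005, -0.003, -1.0]]
ft_force: [-0.6, -0.0, -0.8]
grip_width: 0.0854
gripper_force: 0.0
```

>>> jog_arm --pt "0 0 0 0 0 0" --pt "0 0 0 0 0 0" --pt "0 0 0 0 0 0" --pt "0 0 0 0 0 0" --pt "0 0 0 0 0 0" --pt "0 0 0 0 0 0" --hand 0

```text
time_s: 3.67
position: [0.4587, -0.2174, 0.0022]
tool_rot: [[0.99, -0.139, 0.003], [-0.139, -0.99, -0.003], [0.003, 0.002, -1.0]]
ft_force: [-1.7, -0.9, 6.2]
grip_width: 0.0442
gripper_force: 40.9
```

>>> jog_arm --pt "0 0 -3 0 0 0" --pt "0 0 -7 0 0 0" --pt "0 0 -11 0 0 0" --pt "0 0 -14.9 0 0 0" --pt "0 0 -14.9 0 0 0"

```text
time_s: 4.08
position: [0.4603, -0.2183, 0.1575]
tool_rot: [[0.99, -0.139, 0.012], [-0.139, -0.99, -0.009], [0.013, 0.008, -1.0]]
ft_force: [0.5, -0.1, -0.1]
grip_width: 0.0442
gripper_force: 41.7
```

Run:
```python
from h import *
s=env.observe();print(s['position'],s['grip_width'])
chain([(.458,-.03,.15,4.5),(.458,.1244,.13,4.5),(.458,.1244,.046,4.5)])
```

```text
[ 0.4603 -0.2183  0.1575] 0.044233766766002325
shift [ -2.84 -18.61   0.75] turn z -12.47 yaw0 -7.97
shift [  1.21 -15.39   2.  ] turn z -0.0 yaw0 4.5
shift [0.  0.  8.4] turn z -0.0 yaw0 4.5
```

>>> jog_arm --pt "-2.5 -18.6 0 0 0 -12.5" --pt "-2.5 -18.6 0 0 0 -12.5" --pt "-2.5 -18.6 0 0 0 -12.5" --pt "-2.5 -18.6 0 0 0 -12.5" --pt "-2.5 -18.6 0 0 0 -12.5" --pt "-2.5 -18.6 0 0 0 -12.5"

```text
time_s: 4.58
position: [0.4584, -0.0251, 0.1503]
tool_rot: [[0.997, 0.083, 0.001], [0.083, -0.997, 0.0], [0.001, -0.0, -1.0]]
ft_force: [-0.8, 0.0, -1.2]
grip_width: 0.0444
gripper_force: 41.6
```

>>> jog_arm --pt "1.2 -4 0.5 0 0 0" --pt "1.2 -8 1 0 0 0" --pt "1.2 -12 1.5 0 0 0" --pt "1.2 -15.4 2 0 0 0" --pt "1.2 -15.4 2 0 0 0" --pt "1.2 -15.4 2 0 0 0" --pt "1.2 -15.4 2 0 0 0" --pt "1.2 -15.4 2 0 0 0"

```text
time_s: 5.25
position: [0.4594, 0.1245, 0.1298]
tool_rot: [[0.997, 0.077, 0.001], [0.077, -0.997, -0.0], [0.001, 0.0, -1.0]]
ft_force: [-0.7, 0.6, -0.5]
grip_width: 0.0443
gripper_force: 41.6
```

Run:
```python
from h import *
im=env.get_image('wrist'); save('w2.png',im['frame'])
s=env.observe();print(s['position'],s['grip_width'],s['qvel'])
chain([(.458,.1244,.046,4.5)])
# rim check with top
im=env.get_image('top'); 
for r in env.regions_of('top','bed')[:1]: print('bed',rect(im,r['pixels'],.044,.02))
```

```text
[0.4594 0.1244 0.1297] 0.04376920049445333 [0.0453 0.0926 0.064  0.1023 0.0455 0.1982]
shift [-0.14 -0.01  8.37] turn z -0.11 yaw0 4.39
bed (array([0.5016, 0.0432]), array([283.4695, 251.4051]), -85.50029563903809)
```

View pics/w2.png

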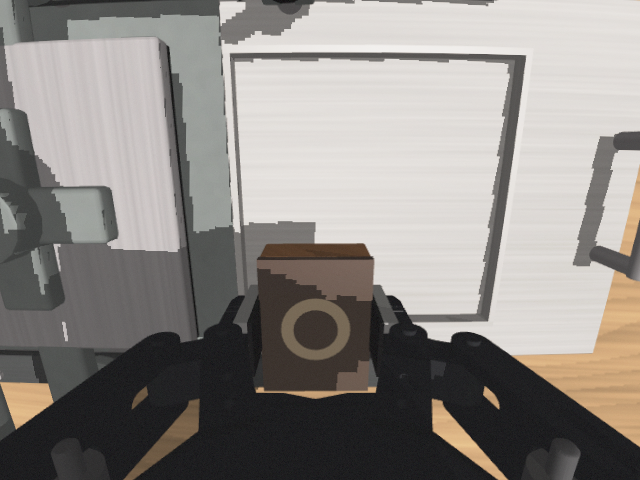

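>>> jog_arm --pt "-0.1 0 3.5 0 0 0" --pt "-0.1 0 6 0 0 0" --pt "-0.1 0 7.5 0 0 0" --pt "-0.1 0 8.2 0 0 0" --pt "-0.1 0 8.3 0 0 0" --pt "-0.1 0 8.3 0 0 0" --pt "-0.1 0 8.3 0 0 0"

```text
time_s: 5.98
position: [0.4584, 0.1253, 0.0468]
tool_rot: [[0.997, 0.078, 0.001], [0.078, -0.997, 0.0], [0.001, 0.0, -1.0]]
ft_force: [0.2, -0.1, -0.3]
grip_width: 0.0441
gripper_force: 42.3
```

>>> jog_arm --pt "0 0 0 0 0 0" --pt "0 0 0 0 0 0" --pt "0 0 0 0 0 0" --pt "0 0 0 0 0 0" --hand 0.7

```text
time_s: 6.32
position: [0.458, 0.1255, 0.0465]
tool_rot: [[0.997, 0.078, 0.0], [0.078, -0.997, 0.0], [0.0, 0.0, -1.0]]
ft_force: [0.0, -0.4, 0.2]
grip_width: 0.0594
gripper_force: 0.0
```

>>> jog_arm --pt "0 0 -3 0 0 0" --pt "0 0 -7 0 0 0" --pt "0 0 -10 0 0 0" --pt "0 0 -10 0 0 0" --pt "0 0 -10 0 0 0" --pt "0 0 -10 0 0 0"

```text
time_s: 6.82
position: [0.4575, 0.1255, 0.1457]
tool_rot: [[0.997, 0.078, -0.001], [0.078, -0.997, -0.0], [-0.001, -0.0, -1.0]]
ft_force: [-0.5, 0.2, 0.0]
grip_width: 0.0596
gripper_force: 0.0
```

Run:
```python
from h import *
s=env.observe();print(s['position'],s['grip_width'])
im=env.get_image('wrist')
w=world(im,[[62,236],[60,518],[318,485]],.044); print(w,w[[0,2]].mean(0))
for r in env.regions_of('wrist','block1'):
    try: print('blk',r['score'],r['point'],rect(im,r['pixels'],.068))
    except Exception as e: pass
chain([(.466,-.1,.16,4.5),(.4526,-.33,.12,-20),(.4526,-.3615,.001,-20),(.4526,-.3615,.15,-20),(.53,-.1,.15,4.5),(.5298,.13,.13,4.5),(.5298,.13,.0465,4.5)])
```

```text
[0.4575 0.1255 0.1457] 0.059612045302101006
[[ 0.5777  0.1889  0.044 ]
 [ 0.5954 -0.0002  0.044 ]
 [ 0.403  -0.0184  0.044 ]] [0.4903 0.0853 0.044 ]
blk 0.65 [248.7, 315.3] (array([0.4571, 0.1259]), array([61.177, 45.177]), 4.8352203369140625)
shift [-0.9  22.55 -1.48] turn z -0.0 yaw0 4.5
shift [-3.14 22.82  4.  ] turn z 24.5 yaw0 4.5
shift [ 1.08  2.96 11.9 ] turn z 0 yaw0 -20
shift [  0.   -0.  -14.9] turn z 0 yaw0 -20
shift [ -1.67 -27.22  -0.  ] turn z -24.5 yaw0 -20
shift [  1.78 -22.93   2.  ] turn z -0.0 yaw0 4.5
shift [0.   0.   8.35] turn z -0.0 yaw0 4.5
```

>>> jog_arm --pt "-0.9 4 -1.5 0 0 0" --pt "-0.9 8 -1.5 0 0 0" --pt "-0.9 12 -1.5 0 0 0" --pt "-0.9 16 -1.5 0 0 0" --pt "-0.9 20 -1.5 0 0 0" --pt "-0.9 22.5 -1.5 0 0 0" --pt "-0.9 22.5 -1.5 0 0 0" --hand 1

```text
time_s: 7.5
position: [0.4668, -0.1037, 0.1601]
tool_rot: [[0.997, 0.074, -0.001], [0.074, -0.997, -0.0], [-0.001, 0.0, -1.0]]
ft_force: [0.5, -0.6, -0.2]
grip_width: 0.0857
gripper_force: 0.0
```

>>> jog_arm --pt "-3.1 22.8 4 0 0 24.5" --pt "-3.1 22.8 4 0 0 24.5" --pt "-3.1 22.8 4 0 0 24.5" --pt "-3.1 22.8 4 0 0 24.5" --pt "-3.1 22.8 4 0 0 24.5" --pt "-3.1 22.8 4 0 0 24.5" --pt "-3.1 22.8 4 0 0 24.5" --pt "-3.1 22.8 4 0 0 24.5"

```text
time_s: 8.17
position: [0.4531, -0.3293, 0.1197]
tool_rot: [[0.939, -0.344, -0.002], [-0.344, -0.939, 0.003], [-0.003, -0.002, -1.0]]
ft_force: [-0.8, 0.7, -0.3]
grip_width: 0.0851
gripper_force: 0.0
```

>>> jog_arm --pt "0 0 0 0 0 0" --pt "0 0 0 0 0 0"

```text
time_s: 8.33
position: [0.4538, -0.3277, 0.1212]
tool_rot: [[0.94, -0.341, -0.0], [-0.341, -0.94, 0.001], [-0.001, -0.001, -1.0]]
ft_force: [0.4, -0.4, -0.5]
grip_width: 0.0857
gripper_force: 0.0
```

```bash
cat > look.py <<'E'
from h import *
import sys
s=env.observe();print(s['position'],s['grip_width'],s['time_s'])
for c in sys.argv[1:]:
    im=env.get_image(c)
    for r in env.regions_of(c,'block1'):
        if r['score']<.4: continue
        for z in (.024,.068):
            try: R=rect(im,r['pixels'],z)
            except Exception: continue
            if 50<R[1][0]<70 and 35<R[1][1]<55: print(c,z,round(r['score'],2),*R,im['frame'][r['pixels']].mean(0).astype(int))
E
python3 look.py wrist top; python3 -c "
from h import *
chain([(.4526,-.3615,.001,-20)])"
```

```text
[ 0.4538 -0.3277  0.1212] 0.08565238575718111 8.3333
wrist 0.024 0.92 [ 0.602  -0.1991] [62.7738 48.9798] 12.933344841003418 [115  95  81]
wrist 0.024 0.87 [ 0.3619 -0.4341] [65.4027 41.9401] 26.72420883178711 [ 72  98 159]
wrist 0.024 0.69 [ 0.5797 -0.3785] [59.0634 45.5071] -7.121734619140625 [167 149 135]
top 0.068 0.96 [0.456  0.1239] [60.7744 44.209 ] 1.6383512020111084 [96 83 75]
top 0.024 0.81 [ 0.5823 -0.3793] [55.3192 45.3827] -8.116424560546875 [118 103  91]
shift [ 1.01  3.16 12.06] turn z 0.07 yaw0 -19.93
```

>>> jog_arm --pt "1 3.2 3 0 0 0" --pt "1 3.2 6 0 0 0" --pt "1 3.2 6 0 0 0" --pt "1 3.2 6 0 0 0" --pt "1 3.2 6 0 0 0"

```text
time_s: 8.95
position: [0.4526, -0.3624, 0.0628]
tool_rot: [[0.94, -0.341, 0.001], [-0.341, -0.94, -0.001], [0.001, 0.001, -1.0]]
ft_force: [-1.1, -0.2, 0.0]
grip_width: 0.0855
gripper_force: 0.0
```

```bash
python3 look.py wrist; python3 -c "
from h import *
im=env.get_image('wrist'); save('w3.png',im['frame'])
chain([(.4526,-.3615,.001,-20)])"
```

```text
[ 0.4526 -0.3624  0.0628] 0.08552293063115642 8.95
wrist 0.024 0.73 [ 0.4531 -0.3623] [61.8443 45.2749] -20.661773681640625 [109  92  80]
shift [-0.05 -0.11  6.21] turn z 0.04 yaw0 -19.96
```

View pics/w3.png

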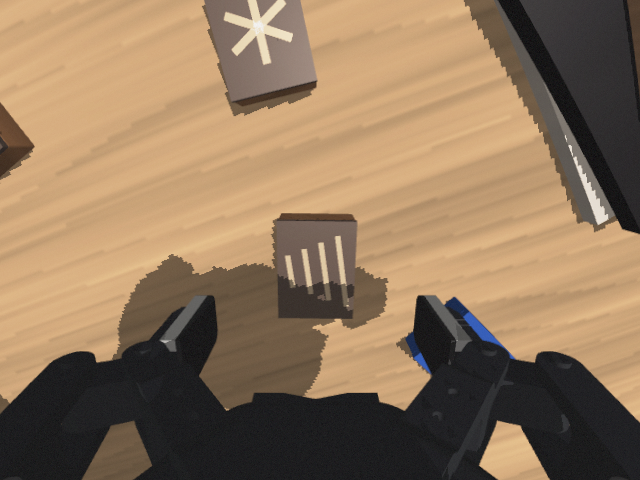

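>>> jog_arm --pt "0 -0.1 2.5 0 0 0" --pt "0 -0.1 5 0 0 0" --pt "0 -0.1 6.1 0 0 0" --pt "0 -0.1 6.1 0 0 0" --pt "0 -0.1 6.1 0 0 0" --hand 0.8

```text
time_s: 9.52
position: [0.4527, -0.3619, 0.0011]
tool_rot: [[0.94, -0.342, 0.0], [-0.342, -0.94, -0.0], [0.0, 0.0, -1.0]]
ft_force: [0.3, -0.1, 1.3]
grip_width: 0.0686
gripper_force: 0.0
```

>>> jog_arm --pt "0 0 0 0 0 0" --pt "0 0 0 0 0 0" --pt "0 0 0 0 0 0" --pt "0 0 0 0 0 0" --pt "0 0 0 0 0 0" --hand 0

```text
time_s: 9.93
position: [0.453, -0.3624, 0.0019]
tool_rot: [[0.94, -0.342, 0.002], [-0.342, -0.94, -0.002], [0.003, 0.001, -1.0]]
ft_force: [-0.3, -0.0, 4.8]
grip_width: 0.0438
gripper_force: 41.8
```

>>> jog_arm --pt "0 0 -3 0 0 0" --pt "0 0 -7 0 0 0" --pt "0 0 -11 0 0 0" --pt "0 0 -14.9 0 0 0" --pt "0 0 -14.9 0 0 0" --pt "0 0 -14.9 0 0 0"

```text
time_s: 10.43
position: [0.4529, -0.3623, 0.152]
tool_rot: [[0.94, -0.342, 0.004], [-0.342, -0.94, -0.004], [0.005, 0.003, -1.0]]
ft_force: [-0.7, 0.6, -1.0]
grip_width: 0.0444
gripper_force: 41.5
```

>>> jog_arm --pt "-1.7 -27.2 0 0 0 -24.5" --pt "-1.7 -27.2 0 0 0 -24.5" --pt "-1.7 -27.2 0 0 0 -24.5" --pt "-1.7 -27.2 0 0 0 -24.5" --pt "-1.7 -27.2 0 0 0 -24.5" --pt "-1.7 -27.2 0 0 0 -24.5" --pt "-1.7 -27.2 0 0 0 -24.5" --pt "-1.7 -27.2 0 0 0 -24.5"

```text
time_s: 11.1
position: [0.5294, -0.0958, 0.1481]
tool_rot: [[0.997, 0.083, -0.002], [0.083, -0.997, 0.002], [-0.002, -0.002, -1.0]]
ft_force: [-1.3, -0.4, -0.9]
grip_width: 0.0444
gripper_force: 41.5
```

>>> jog_arm --pt "1.8 -4 0 0 0 0" --pt "1.8 -8 1 0 0 0" --pt "1.8 -12 1 0 0 0" --pt "1.8 -16 2 0 0 0" --pt "1.8 -20 2 0 0 0" --pt "1.8 -22.9 2 0 0 0" --pt "1.8 -22.9 2 0 0 0" --pt "1.8 -22.9 2 0 0 0"

```text
time_s: 11.77
position: [0.5287, 0.1301, 0.1282]
tool_rot: [[0.997, 0.081, -0.002], [0.081, -0.997, -0.0], [-0.002, 0.0, -1.0]]
ft_force: [-0.2, -0.3, -0.8]
grip_width: 0.0438
gripper_force: 41.5
```

>>> jog_arm --pt "0 0 0 0 0 0" --pt "0 0 0 0 0 0"

```text
time_s: 11.93
position: [0.5295, 0.1281, 0.1289]
tool_rot: [[0.997, 0.077, -0.001], [0.077, -0.997, -0.0], [-0.001, 0.0, -1.0]]
ft_force: [-0.1, -0.8, -1.5]
grip_width: 0.0441
gripper_force: 41.5
```

```bash
python3 -c "
from h import *
s=env.observe();print(s['position'],s['grip_width'],s['time_s'])
chain([(.5298,.13,.0465,4.5)])"
```

```text
[0.5295 0.1281 0.1289] 0.044148052746250055 11.9333
shift [ 0.04 -0.19  8.24] turn z -0.1 yaw0 4.4
```

>>> jog_arm --pt "0 -0.2 3.5 0 0 0" --pt "0 -0.2 6 0 0 0" --pt "0 -0.2 7.5 0 0 0" --pt "0 -0.2 8.1 0 0 0" --pt "0 -0.2 8.2 0 0 0" --pt "0 -0.2 8.2 0 0 0" --pt "0 -0.2 8.2 0 0 0"

```text
time_s: 12.52
position: [0.5299, 0.1308, 0.048]
tool_rot: [[0.997, 0.078, 0.001], [0.078, -0.997, -0.0], [0.001, 0.0, -1.0]]
ft_force: [-0.1, -0.6, -1.2]
grip_width: 0.0444
gripper_force: 41.5
```

>>> jog_arm --pt "0 0 0 0 0 0" --pt "0 0 0 0 0 0" --pt "0 0 0 0 0 0" --pt "0 0 0 0 0 0" --hand 0.7

```text
time_s: 12.85
position: [0.5294, 0.1314, 0.0476]
tool_rot: [[0.997, 0.078, 0.001], [0.078, -0.997, 0.0], [0.001, 0.0, -1.0]]
ft_force: [0.0, -0.2, 0.0]
grip_width: 0.06
gripper_force: 0.0
```

>>> jog_arm --pt "0 0 -3 0 0 0" --pt "0 0 -7 0 0 0" --pt "0 0 -10 0 0 0" --pt "0 0 -10 0 0 0" --pt "0 0 -10 0 0 0" --pt "0 0 -10 0 0 0"

```text
time_s: 13.35
position: [0.5288, 0.1314, 0.1466]
tool_rot: [[0.997, 0.078, -0.001], [0.078, -0.997, 0.0], [-0.001, -0.0, -1.0]]
ft_force: [-0.1, -1.0, -0.9]
grip_width: 0.0597
gripper_force: 0.0
```

```bash
python3 look.py wrist top; python3 -c "
from h import *
chain([(.55,-.08,.16,4.5),(.602,-.1985,.10,13.2),(.602,-.1985,.001,13.2),(.602,-.1985,.15,13.2),(.54,-.05,.15,4.5),(.536,.0502,.13,4.5),(.536,.0502,.0465,4.5)])"
```

```text
[0.5288 0.1314 0.1466] 0.05970833708971655 13.35
wrist 0.068 0.79 [0.5304 0.1315] [60.8738 45.334 ] 4.489731311798096 [112  96  85]
wrist 0.068 0.58 [0.458  0.1259] [63.9183 45.3543] 4.795639514923096 [124 105  90]
top 0.024 0.82 [ 0.3598 -0.4332] [60.6889 46.0108] 27.172119140625 [ 80  90 127]
top 0.024 0.81 [ 0.3072 -0.3108] [59.2996 44.734 ] -1.4803924560546875 [114  79 111]
top 0.024 0.72 [ 0.5806 -0.3793] [60.9764 46.0398] -6.2148284912109375 [110  95  82]
top 0.024 0.7 [ 0.6016 -0.1984] [60.405  45.2076] 13.237887382507324 [108  91  78]
shift [ 0.45 21.23 -1.38] turn z -0.0 yaw0 4.5
shift [ 4.25 12.22  6.  ] turn z -8.7 yaw0 4.5
shift [0.  0.  9.9] turn z -0.0 yaw0 13.2
shift [  0.    0.  -14.9] turn z -0.0 yaw0 13.2
shift [ -2.65 -15.87  -0.  ] turn z 8.7 yaw0 13.2
shift [  0.39 -10.02   2.  ] turn z -0.0 yaw0 4.5
shift [0.   0.   8.35] turn z -0.0 yaw0 4.5
```

>>> jog_arm --pt "0.5 4 -1.4 0 0 0" --pt "0.5 8 -1.4 0 0 0" --pt "0.5 12 -1.4 0 0 0" --pt "0.5 16 -1.4 0 0 0" --pt "0.5 20 -1.4 0 0 0" --pt "0.5 21.2 -1.4 0 0 0" --pt "0.5 21.2 -1.4 0 0 0" --hand 0.9

```text
time_s: 14.13
position: [0.5509, -0.0825, 0.1604]
tool_rot: [[0.997, 0.074, -0.001], [0.074, -0.997, 0.0], [-0.001, -0.0, -1.0]]
ft_force: [0.2, 1.2, -0.4]
grip_width: 0.0769
gripper_force: 0.0
```

>>> jog_arm --pt "1.2 4 1.5 0 0 -4" --pt "2.5 8 3 0 0 -8.7" --pt "4.2 12.2 6 0 0 -8.7" --pt "4.2 12.2 6 0 0 -8.7" --pt "4.2 12.2 6 0 0 -8.7" --pt "4.2 12.2 6 0 0 -8.7" --pt "4.2 12.2 6 0 0 -8.7"

```text
time_s: 14.72
position: [0.6023, -0.1961, 0.1017]
tool_rot: [[0.973, 0.23, -0.0], [0.23, -0.973, 0.0], [-0.0, -0.0, -1.0]]
ft_force: [-0.0, 0.5, -0.7]
grip_width: 0.0771
gripper_force: 0.0
```

```bash
python3 look.py wrist; python3 -c "
from h import *
chain([(.602,-.1985,.001,13.2)])"
```

```text
[ 0.6023 -0.1961  0.1017] 0.07712024178171377 14.7167
wrist 0.024 0.79 [ 0.5822 -0.3764] [60.9736 51.3802] -7.261177062988281 [114  95  80]
wrist 0.024 0.78 [ 0.603  -0.1976] [61.5831 45.1621] 13.221616744995117 [111  95  83]
shift [-0.1   0.2  10.14] turn z 0.1 yaw0 13.3
```

>>> jog_arm --pt "0 0.1 4 0 0 0" --pt "0 0.1 7 0 0 0" --pt "0 0.1 9.5 0 0 0" --pt "0 0.1 10 0 0 0" --pt "0 0.1 10 0 0 0" --pt "0 0.1 10 0 0 0"

```text
time_s: 15.32
position: [0.6034, -0.1987, 0.0031]
tool_rot: [[0.973, 0.229, 0.002], [0.229, -0.973, -0.001], [0.002, 0.002, -1.0]]
ft_force: [0.7, -0.9, 0.8]
grip_width: 0.0771
gripper_force: 0.0
```

>>> jog_arm --pt "0 0 0 0 0 0" --pt "0 0 0 0 0 0" --pt "0 0 0 0 0 0" --pt "0 0 0 0 0 0" --pt "0 0 0 0 0 0" --pt "0 0 0 0 0 0" --hand 0

```text
time_s: 15.82
position: [0.6032, -0.1992, 0.003]
tool_rot: [[0.974, 0.228, 0.002], [0.228, -0.974, -0.001], [0.002, 0.002, -1.0]]
ft_force: [-0.7, 1.2, 7.1]
grip_width: 0.0441
gripper_force: 41.7
```

>>> jog_arm --pt "0 0 -3 0 0 0" --pt "0 0 -7 0 0 0" --pt "0 0 -11 0 0 0" --pt "0 0 -14.9 0 0 0" --pt "0 0 -14.9 0 0 0" --pt "0 0 -14.9 0 0 0"

```text
time_s: 16.32
position: [0.6033, -0.1992, 0.1532]
tool_rot: [[0.974, 0.228, 0.005], [0.228, -0.974, -0.003], [0.004, 0.004, -1.0]]
ft_force: [0.6, -0.1, -1.3]
grip_width: 0.0443
gripper_force: 41.5
```

>>> jog_arm --pt "-1.3 -4 0 0 0 4" --pt "-2.6 -8 0 0 0 8.7" --pt "-2.6 -12 0 0 0 8.7" --pt "-2.6 -15.9 0 0 0 8.7" --pt "-2.6 -15.9 0 0 0 8.7" --pt "-2.6 -15.9 0 0 0 8.7" --pt "-2.6 -15.9 0 0 0 8.7"

```text
time_s: 16.9
position: [0.5407, -0.0501, 0.1495]
tool_rot: [[0.997, 0.079, -0.001], [0.079, -0.997, 0.0], [-0.001, -0.0, -1.0]]
ft_force: [0.6, -0.3, -0.8]
grip_width: 0.044
gripper_force: 41.5
```

>>> jog_arm --pt "0.4 -4 1 0 0 0" --pt "0.4 -8 2 0 0 0" --pt "0.4 -10 2 0 0 0" --pt "0.4 -10 2 0 0 0" --pt "0.4 -10 2 0 0 0" --pt "0.4 -10 2 0 0 0"

```text
time_s: 17.4
position: [0.5375, 0.0487, 0.13]
tool_rot: [[0.997, 0.077, -0.0], [0.077, -0.997, -0.0], [-0.0, 0.0, -1.0]]
ft_force: [-0.6, 0.1, -1.1]
grip_width: 0.0443
gripper_force: 41.5
```

```bash
python3 -c "
from h import *
s=env.observe();print(s['position'],s['grip_width'],s['time_s'])
chain([(.536,.0502,.0465,4.5)])"
```

```text
[0.5375 0.0487 0.13  ] 0.0442761885362006 17.4
shift [-0.14 -0.16  8.35] turn z -0.08 yaw0 4.42
```

>>> jog_arm --pt "-0.1 -0.1 3.5 0 0 0" --pt "-0.1 -0.1 6 0 0 0" --pt "-0.1 -0.1 7.5 0 0 0" --pt "-0.1 -0.1 8.1 0 0 0" --pt "-0.1 -0.1 8.2 0 0 0" --pt "-0.1 -0.1 8.2 0 0 0" --pt "-0.1 -0.1 8.2 0 0 0"

```text
time_s: 17.98
position: [0.5367, 0.0501, 0.049]
tool_rot: [[0.997, 0.077, 0.002], [0.077, -0.997, -0.0], [0.001, 0.0, -1.0]]
ft_force: [0.4, 0.4, -1.3]
grip_width: 0.0441
gripper_force: 41.5
```

>>> jog_arm --pt "0 0 0 0 0 0" --pt "0 0 0 0 0 0" --pt "0 0 0 0 0 0" --pt "0 0 0 0 0 0" --hand 0.7

```text
time_s: 18.32
position: [0.5362, 0.0509, 0.0486]
tool_rot: [[0.997, 0.078, 0.001], [0.078, -0.997, -0.0], [0.001, 0.0, -1.0]]
ft_force: [-0.7, -0.4, -0.2]
grip_width: 0.0601
gripper_force: 0.0
```

>>> jog_arm --pt "0 0 -3 0 0 0" --pt "0 0 -7 0 0 0" --pt "0 0 -11 0 0 0" --pt "0 0 -11 0 0 0" --pt "0 0 -11 0 0 0" --pt "0 0 -11 0 0 0"

```text
time_s: 18.82
position: [0.5355, 0.051, 0.1577]
tool_rot: [[0.997, 0.079, -0.001], [0.079, -0.997, 0.0], [-0.001, -0.0, -1.0]]
ft_force: [-0.1, 0.7, -0.1]
grip_width: 0.0595
gripper_force: 0.0
```

```bash
python3 look.py wrist top; python3 -c "
from h import *
chain([(.56,-.16,.16,4.5),(.5812,-.378,.10,-7),(.5812,-.3785,.001,-7),(.5812,-.3785,.15,-7),(.49,-.12,.15,4.5),(.4642,.0446,.13,4.5),(.4642,.0446,.047,4.5)])"
```

```text
[0.5355 0.051  0.1577] 0.05952424215228745 18.8167
wrist 0.068 0.87 [0.5305 0.1311] [60.866  46.8632] 4.379735469818115 [88 74 64]
wrist 0.068 0.72 [0.5365 0.0509] [61.2517 45.145 ] 4.497142791748047 [110  95  84]
top 0.024 0.94 [ 0.5803 -0.379 ] [60.1182 45.3648] -8.2275390625 [111  95  83]
top 0.024 0.7 [ 0.3598 -0.4334] [60.4884 46.2631] 26.871477127075195 [ 81  90 126]
shift [ 0.78 21.22 -0.29] turn z -0.0 yaw0 4.5
shift [ 0.4 21.9  6. ] turn z 11.5 yaw0 4.5
shift [0.01 0.05 9.9 ] turn z 0 yaw0 -7
shift [  0.   -0.  -14.9] turn z 0 yaw0 -7
shift [-12.2  -24.55  -0.  ] turn z -11.5 yaw0 -7
shift [ -1.28 -16.61   2.  ] turn z -0.0 yaw0 4.5
shift [0.  0.  8.3] turn z -0.0 yaw0 4.5
```

>>> jog_arm --pt "0.8 4 -0.3 0 0 0" --pt "0.8 8 -0.3 0 0 0" --pt "0.8 12 -0.3 0 0 0" --pt "0.8 16 -0.3 0 0 0" --pt "0.8 20 -0.3 0 0 0" --pt "0.8 21.2 -0.3 0 0 0" --pt "0.8 21.2 -0.3 0 0 0" --hand 0.9

```text
time_s: 19.6
position: [0.5604, -0.1628, 0.1601]
tool_rot: [[0.997, 0.074, -0.001], [0.074, -0.997, 0.0], [-0.001, -0.0, -1.0]]
ft_force: [-0.1, 1.2, -0.5]
grip_width: 0.077
gripper_force: 0.0
```

>>> jog_arm --pt "0.4 4 1.5 0 0 4" --pt "0.4 8 3 0 0 8" --pt "0.4 12 6 0 0 11.5" --pt "0.4 16 6 0 0 11.5" --pt "0.4 20 6 0 0 11.5" --pt "0.4 21.9 6 0 0 11.5" --pt "0.4 21.9 6 0 0 11.5" --pt "0.4 21.9 6 0 0 11.5"

```text
time_s: 20.27
position: [0.5818, -0.3774, 0.1001]
tool_rot: [[0.992, -0.123, -0.001], [-0.123, -0.992, 0.002], [-0.001, -0.001, -1.0]]
ft_force: [-0.4, -0.2, -0.6]
grip_width: 0.0768
gripper_force: 0.0
```

>>> jog_arm --pt "0 0 0 0 0 0" --pt "0 0 0 0 0 0"

```text
time_s: 20.43
position: [0.5822, -0.3758, 0.1013]
tool_rot: [[0.993, -0.12, -0.0], [-0.12, -0.993, 0.001], [-0.001, -0.001, -1.0]]
ft_force: [1.1, 0.3, -0.1]
grip_width: 0.0768
gripper_force: 0.0
```

```bash
python3 look.py wrist; python3 -c "
from h import *
chain([(.5815,-.3785,.001,-7)])"
```

```text
[ 0.5822 -0.3758  0.1013] 0.07678973630078373 20.4333
wrist 0.024 0.66 [ 0.5818 -0.379 ] [61.5112 45.1819] -7.04412841796875 [116 100  87]
shift [-0.04  0.23 10.06] turn z 0.1 yaw0 -6.9
```

>>> jog_arm --pt "0 0.2 4 0 0 0" --pt "0 0.2 7 0 0 0" --pt "0 0.2 9.5 0 0 0" --pt "0 0.2 10 0 0 0" --pt "0 0.2 10 0 0 0" --pt "0 0.2 10 0 0 0"

```text
time_s: 21.03
position: [0.5823, -0.3799, 0.0029]
tool_rot: [[0.993, -0.121, 0.002], [-0.121, -0.993, -0.001], [0.002, 0.001, -1.0]]
ft_force: [-0.0, -0.5, 0.3]
grip_width: 0.0767
gripper_force: 0.0
```

>>> jog_arm --pt "0 0 0 0 0 0" --pt "0 0 0 0 0 0" --pt "0 0 0 0 0 0" --pt "0 0 0 0 0 0" --pt "0 0 0 0 0 0" --pt "0 0 0 0 0 0" --hand 0

```text
time_s: 21.53
position: [0.5821, -0.3803, 0.0031]
tool_rot: [[0.993, -0.122, 0.002], [-0.122, -0.993, -0.002], [0.002, 0.002, -1.0]]
ft_force: [0.3, 1.0, 5.0]
grip_width: 0.044
gripper_force: 42.1
```

>>> jog_arm --pt "0 0 -3 0 0 0" --pt "0 0 -7 0 0 0" --pt "0 0 -11 0 0 0" --pt "0 0 -14.9 0 0 0" --pt "0 0 -14.9 0 0 0" --pt "0 0 -14.9 0 0 0"

```text
time_s: 22.03
position: [0.5822, -0.3803, 0.1535]
tool_rot: [[0.993, -0.122, 0.004], [-0.122, -0.993, -0.004], [0.005, 0.003, -1.0]]
ft_force: [0.4, 0.2, -1.1]
grip_width: 0.0442
gripper_force: 41.4
```

>>> jog_arm --pt "-12.2 -24.5 0 0 0 -11.5" --pt "-12.2 -24.5 0 0 0 -11.5" --pt "-12.2 -24.5 0 0 0 -11.5" --pt "-12.2 -24.5 0 0 0 -11.5" --pt "-12.2 -24.5 0 0 0 -11.5" --pt "-12.2 -24.5 0 0 0 -11.5" --pt "-12.2 -24.5 0 0 0 -11.5" --pt "-12.2 -24.5 0 0 0 -11.5"

```text
time_s: 22.7
position: [0.4877, -0.1173, 0.1495]
tool_rot: [[0.997, 0.082, -0.004], [0.082, -0.997, 0.003], [-0.003, -0.003, -1.0]]
ft_force: [0.2, 0.5, -0.2]
grip_width: 0.0441
gripper_force: 41.4
```

>>> jog_arm --pt "-1.3 -4 1 0 0 0" --pt "-1.3 -8 2 0 0 0" --pt "-1.3 -12 2 0 0 0" --pt "-1.3 -15 2 0 0 0" --pt "-1.3 -16.6 2 0 0 0" --pt "-1.3 -16.6 2 0 0 0" --pt "-1.3 -16.6 2 0 0 0" --pt "-1.3 -16.6 2 0 0 0"

```text
time_s: 23.37
position: [0.4645, 0.0418, 0.1299]
tool_rot: [[0.997, 0.078, -0.001], [0.078, -0.997, -0.0], [-0.001, 0.0, -1.0]]
ft_force: [-0.0, -0.2, -1.7]
grip_width: 0.0439
gripper_force: 41.4
```

```bash
python3 -c "
from h import *
s=env.observe();print(s['position'],s['grip_width'],s['time_s'])
chain([(.464,.0446,.0475,4.5)])"
```

```text
[0.4645 0.0418 0.1299] 0.04387624952666378 23.3667
shift [-0.03 -0.28  8.24] turn z -0.03 yaw0 4.47
```

>>> jog_arm --pt "0 -0.2 3.5 0 0 0" --pt "0 -0.2 6 0 0 0" --pt "0 -0.2 7.5 0 0 0" --pt "0 -0.2 8.1 0 0 0" --pt "0 -0.2 8.3 0 0 0" --pt "0 -0.2 8.3 0 0 0" --pt "0 -0.2 8.3 0 0 0"

```text
time_s: 23.95
position: [0.4647, 0.0438, 0.0477]
tool_rot: [[0.997, 0.077, 0.001], [0.077, -0.997, -0.0], [0.001, 0.0, -1.0]]
ft_force: [0.0, -0.3, -1.3]
grip_width: 0.0443
gripper_force: 41.5
```

>>> jog_arm --pt "0 0 0 0 0 0" --pt "0 0 0 0 0 0" --pt "0 0 0 0 0 0" --pt "0 0 0 0 0 0" --hand 0.7

```text
time_s: 24.28
position: [0.4643, 0.0446, 0.0475]
tool_rot: [[0.997, 0.078, 0.0], [0.078, -0.997, -0.0], [0.0, 0.0, -1.0]]
ft_force: [0.3, 0.6, -0.3]
grip_width: 0.0598
gripper_force: 0.0
```

>>> jog_arm --pt "0 0 -3 0 0 0" --pt "0 0 -7 0 0 0" --pt "0 0 -11 0 0 0" --pt "0 0 -13 0 0 0" --pt "0 0 -13 0 0 0" --pt "0 0 -13 0 0 0"

```text
time_s: 24.78
position: [0.4643, 0.0447, 0.178]
tool_rot: [[0.997, 0.079, 0.002], [0.079, -0.997, -0.0], [0.002, 0.001, -1.0]]
ft_force: [-0.3, -0.1, -1.3]
grip_width: 0.0599
gripper_force: 0.0
```

```bash
python3 look.py wrist top; python3 -c "
from h import *
im=env.get_image('wrist'); save('w4.png',im['frame'])
chain([(.55,.09,.2,123),(.6125,.1498,.16,123),(.6125,.1498,.080,123)])"
```

```text
[0.4643 0.0447 0.178 ] 0.05993661699908807 24.7833
wrist 0.068 0.94 [0.5299 0.1313] [59.6495 46.9007] 4.227901458740234 [130 110  96]
wrist 0.068 0.93 [0.4647 0.0445] [60.9401 45.108 ] 4.417529106140137 [113  97  86]
wrist 0.068 0.91 [0.4568 0.1255] [61.4925 47.3224] 4.4818830490112305 [86 73 64]
wrist 0.068 0.87 [0.5362 0.0509] [59.9825 45.2124] 4.621157169342041 [163 144 130]
wrist 0.024 0.81 [ 0.3086 -0.3062] [65.5681 53.5758] -1.5670166015625 [106  65 116]
top 0.024 0.77 [ 0.3598 -0.4332] [60.5481 46.5935] 26.00994300842285 [ 81  91 125]
top 0.024 0.58 [ 0.3073 -0.3108] [59.2991 44.7205] -1.4803390502929688 [115  79 115]
shift [ 8.96 -3.83 -2.38] turn z -118.5 yaw0 4.5
shift [1.61 8.5  4.  ] turn z 0 yaw0 123
shift [0. 0. 8.] turn z 0 yaw0 123
```

View pics/w4.png

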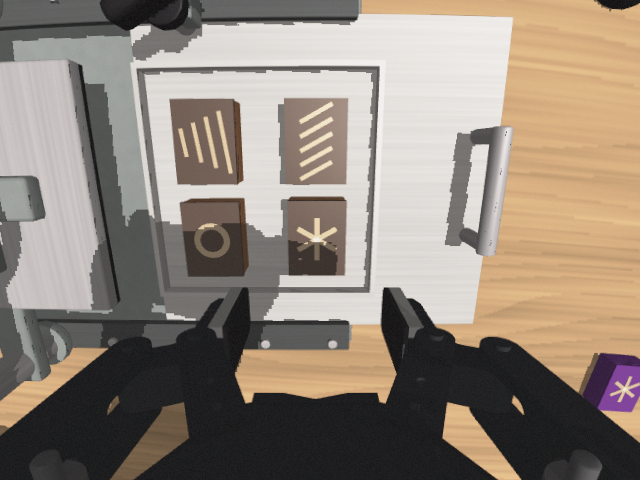

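>>> jog_arm --pt "4 -1.5 -2.4 0 0 -7" --pt "8 -3 -2.4 0 0 -14" --pt "9 -3.8 -2.4 0 0 -21" --pt "9 -3.8 -2.4 0 0 -28" --pt "9 -3.8 -2.4 0 0 -35" --pt "9 -3.8 -2.4 0 0 -42" --pt "9 -3.8 -2.4 0 0 -49" --pt "9 -3.8 -2.4 0 0 -50" --hand 0.6

```text
time_s: 25.7
position: [0.5507, 0.0897, 0.2003]
tool_rot: [[0.577, 0.817, -0.002], [0.817, -0.577, 0.0], [-0.001, -0.002, -1.0]]
ft_force: [0.3, -0.3, 0.6]
grip_width: 0.051
gripper_force: 0.0
```

>>> jog_arm --pt "0 0 0 0 0 -7" --pt "0 0 0 0 0 -14" --pt "0 0 0 0 0 -21" --pt "0 0 0 0 0 -28" --pt "0 0 0 0 0 -35" --pt "0 0 0 0 0 -42" --pt "0 0 0 0 0 -49" --pt "0 0 0 0 0 -50"

```text
time_s: 26.37
position: [0.5508, 0.0896, 0.2007]
tool_rot: [[-0.252, 0.968, -0.001], [0.968, 0.252, 0.0], [0.0, -0.001, -1.0]]
ft_force: [0.3, 0.4, -1.0]
grip_width: 0.0511
gripper_force: 0.0
```

>>> jog_arm --pt "0 0 0 0 0 -7" --pt "0 0 0 0 0 -14" --pt "0 0 0 0 0 -18.5" --pt "0 0 0 0 0 -18.5" --pt "0 0 0 0 0 -18.5" --pt "0 0 0 0 0 -18.5"

```text
time_s: 26.87
position: [0.5509, 0.0896, 0.2011]
tool_rot: [[-0.541, 0.841, -0.0], [0.841, 0.541, 0.0], [0.0, -0.0, -1.0]]
ft_force: [0.0, 0.5, -1.0]
grip_width: 0.0512
gripper_force: 0.0
```

Run:
```python
from h import *
s=env.observe();print(s['position'],s['q'],s['time_s'])
for c in ('wrist','top','scene'):
    im=env.get_image(c)
    for r in env.regions_of(c,'clamp')[:2]:
        try: print(c,r['score'],r['point'],rect(im,r['pixels'],.111,.006))
        except Exception as e: print(c,e)
chain([(.6125,.1498,.16,123)])
```

```text
[0.5509 0.0896 0.2011] [ -2.9144  23.9576  76.0341   0.0018  80.0289 -35.6473] 26.8667
wrist 0.92 [215.4, 425.7] (array([0.6112, 0.1528]), array([56.1067, 14.8086]), -56.99397659301758)
top attempt to get argmax of an empty sequence
scene 0.88 [312.2, 394.9] (array([0.6178, 0.1531]), array([56.7756, 18.0586]), -58.59084129333496)
shift [1.7  8.44 4.13] turn z -0.05 yaw0 122.95
```

>>> jog_arm --pt "0.8 4 2 0 0 0" --pt "1.8 8.4 4 0 0 0" --pt "1.8 8.4 4 0 0 0" --pt "1.8 8.4 4 0 0 0" --pt "1.8 8.4 4 0 0 0" --pt "1.8 8.4 4 0 0 0"

```text
time_s: 27.67
position: [0.6112, 0.1498, 0.1622]
tool_rot: [[-0.544, 0.839, 0.001], [0.839, 0.544, -0.0], [-0.001, 0.001, -1.0]]
ft_force: [-0.2, -0.7, -0.3]
grip_width: 0.0513
gripper_force: 0.0
```

Run:
```python
from h import *
s=env.observe();print(s['position'])
im=env.get_image('wrist'); save('w5.png',im['frame'])
for r in env.regions_of('wrist','clamp')[:1]: print(r['score'],r['point'],rect(im,r['pixels'],.111,.006))
chain([(.6118,.151,.08,123)])
```

```text
[0.6112 0.1498 0.1622]
shift [0.09 0.12 8.25] turn z -0.06 yaw0 122.94
```

View pics/w5.png

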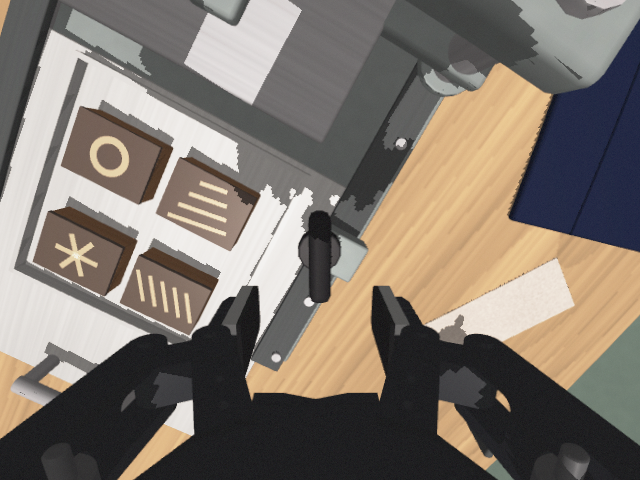

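>>> jog_arm --pt "0.1 0.1 3.5 0 0 0" --pt "0.1 0.1 6 0 0 0" --pt "0.1 0.1 8.2 0 0 0" --pt "0.1 0.1 8.2 0 0 0" --pt "0.1 0.1 8.2 0 0 0" --pt "0.1 0.1 8.2 0 0 0"

```text
time_s: 28.27
position: [0.6126, 0.1516, 0.0814]
tool_rot: [[-0.544, 0.839, 0.003], [0.839, 0.544, 0.0], [-0.001, 0.003, -1.0]]
ft_force: [0.3, -0.4, 0.3]
grip_width: 0.0512
gripper_force: 0.0
```

>>> jog_arm --pt "0 0 0 0 0 0" --pt "0 0 0 0 0 0" --pt "0 0 0 0 0 0" --pt "0 0 0 0 0 0" --pt "0 0 0 0 0 0" --pt "0 0 0 0 0 0" --hand 0 --newtons 60

```text
time_s: 28.77
position: [0.613, 0.152, 0.0816]
tool_rot: [[-0.545, 0.839, 0.004], [0.839, 0.545, 0.0], [-0.002, 0.004, -1.0]]
ft_force: [-0.0, 0.9, 6.8]
grip_width: 0.0266
gripper_force: 58.6
```

>>> jog_arm --pt "0 0 0 0 0 -6" --pt "0 0 0 0 0 -12" --pt "0 0 0 0 0 -18" --pt "0 0 0 0 0 -24" --pt "0 0 0 0 0 -30" --pt "0 0 0 0 0 -36" --pt "0 0 0 0 0 -42" --pt "0 0 0 0 0 -48"

```text
time_s: 29.43
position: [0.6129, 0.1519, 0.0815]
tool_rot: [[-0.988, 0.152, 0.004], [0.152, 0.988, 0.0], [-0.004, 0.001, -1.0]]
ft_force: [-0.4, 0.1, 6.9]
grip_width: 0.0268
gripper_force: 58.7
```

>>> jog_arm --pt "0 0 0 0 0 -6" --pt "0 0 0 0 0 -12" --pt "0 0 0 0 0 -18" --pt "0 0 0 0 0 -24" --pt "0 0 0 0 0 -30" --pt "0 0 0 0 0 -36" --pt "0 0 0 0 0 -42" --pt "0 0 0 0 0 -44"

```text
time_s: 30.1
position: [0.6129, 0.1518, 0.0815]
tool_rot: [[-0.816, -0.578, 0.004], [-0.578, 0.816, 0.0], [-0.003, -0.002, -1.0]]
ft_force: [-0.3, -0.4, 7.6]
grip_width: 0.0264
gripper_force: 58.7
```

Run:
```python
from h import *
s=env.observe();print(s['position'],s['q'],s['wrist_torque'],s['ft_force'])
```

```text
[0.6129 0.1518 0.0815] [   3.1882   37.35     72.8939    0.0036   69.5247 -122.1018] [ 0.0703  0.126  -0.158 ] [-0.2862 -0.3847  7.5619]
```

>>> jog_arm --pt "0 0 0 0 0 0" --pt "0 0 0 0 0 0" --pt "0 0 0 0 0 0" --pt "0 0 0 0 0 0" --hand 0.6

```text
time_s: 30.43
position: [0.6118, 0.1518, 0.0794]
tool_rot: [[-0.82, -0.573, -0.0], [-0.573, 0.82, -0.0], [0.0, 0.0, -1.0]]
ft_force: [0.8, -0.1, -0.1]
grip_width: 0.0513
gripper_force: 0.0
```

>>> jog_arm --pt "0 0 -4 0 0 0" --pt "0 0 -8 0 0 0" --pt "0 0 -8 0 0 0" --pt "0 0 -8 0 0 0" --pt "0 0 -8 0 0 0"

```text
time_s: 30.85
position: [0.6115, 0.1518, 0.1588]
tool_rot: [[-0.819, -0.573, -0.001], [-0.573, 0.819, -0.0], [0.001, 0.0, -1.0]]
ft_force: [-0.9, 0.5, -1.0]
grip_width: 0.0512
gripper_force: 0.0
```

Run:
```python
from h import *
s=env.observe();print(s['position'])
im=env.get_image('wrist'); save('w6.png',im['frame'])
for c in ('wrist','scene'):
    im=env.get_image(c)
    for r in env.regions_of(c,'clamp')[:1]:
        try: print(c,r['score'],r['point'],rect(im,r['pixels'],.111,.006))
        except Exception as e: print(e)
```

```text
[0.6115 0.1518 0.1588]
wrist 0.73 [258.5, 311.1] (array([0.6121, 0.1521]), array([57.5386, 13.5874]), 35.44208908081055)
attempt to get argmax of an empty sequence
```

View pics/w6.png

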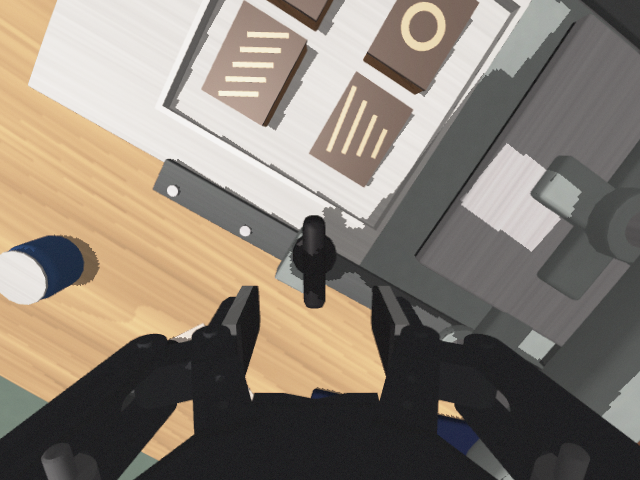

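Run:
```python
from h import *
im=env.get_image('top')
rc=np.argwhere(np.ones((480,640),bool)); w=world(im,rc); m=(abs(w[:,2]-.085)<.01)&(abs(w[:,0]-.51)<.08)&(abs(w[:,1]+.082)<.05)
print(m.sum(),np.median(w[m],0),w[m].min(0),w[m].max(0))
chain([(.5103,-.0822,.16,184.5),(.5103,-.0822,.062,184.5)])
```

```text
214 [ 0.5098 -0.0794  0.0842] [ 0.466  -0.0892  0.0765] [ 0.5566 -0.0721  0.0938]
shift [ 21.72 -13.36  -0.15] turn z 30.49 yaw0 -145.01
shift [-0.   0.   9.8] turn z -0.0 yaw0 184.5
```

>>> jog_arm --pt "3.4 -2 0 0 0 5" --pt "6.8 -4 0 0 0 10" --pt "10.2 -6 0 0 0 16" --pt "13.6 -8 0 0 0 22" --pt "17 -10 0 0 0 28" --pt "20 -12 0 0 0 30.5" --pt "21.7 -13.3 0 0 0 30.5" --pt "21.7 -13.3 0 0 0 30.5"

```text
time_s: 31.82
position: [0.5093, -0.085, 0.1592]
tool_rot: [[-0.997, -0.074, -0.001], [-0.074, 0.997, -0.001], [0.001, -0.001, -1.0]]
ft_force: [0.6, 0.1, 1.1]
grip_width: 0.051
gripper_force: 0.0
```

>>> jog_arm --pt "0 0 0 0 0 0" --pt "0 0 0 0 0 0" --pt "0 0 0 0 0 0"

```text
time_s: 32.07
position: [0.5107, -0.0806, 0.1592]
tool_rot: [[-0.997, -0.08, -0.0], [-0.08, 0.997, 0.0], [0.0, 0.0, -1.0]]
ft_force: [0.5, -0.0, 0.5]
grip_width: 0.0515
gripper_force: 0.0
```

Run:
```python
from h import *
s=env.observe();print(s['position'])
im=env.get_image('wrist')
rc=np.argwhere(np.ones((480,640),bool)); w=world(im,rc); m=(abs(w[:,2]-.085)<.006)&(abs(w[:,0]-.51)<.04)&(abs(w[:,1]+.082)<.03)
print(m.sum(),np.median(w[m],0),w[m].min(0),w[m].max(0))
chain([(.5105,-.081,.062,184.5)])
```

```text
[ 0.5107 -0.0806  0.1592]
2281 [ 0.5075 -0.0791  0.0867] [ 0.47   -0.0889  0.0797] [ 0.55   -0.069   0.0895]
shift [ 0.02 -0.05  9.72] turn z 0.09 yaw0 -175.41
```

Descend, grip the bow handle lightly, then push towards home slowly.

>>> jog_arm --pt "0 0.1 3.5 0 0 0" --pt "0 0.1 6.5 0 0 0" --pt "0 0.1 9 0 0 0" --pt "0 0.1 9.7 0 0 0" --pt "0 0.1 9.7 0 0 0" --pt "0 0.1 9.7 0 0 0"

```text
time_s: 32.62
position: [0.5109, -0.0803, 0.0631]
tool_rot: [[-0.997, -0.079, 0.001], [-0.079, 0.997, -0.0], [-0.001, -0.0, -1.0]]
ft_force: [0.3, -0.9, 0.6]
grip_width: 0.051
gripper_force: 0.0
```

>>> jog_arm --pt "0 0 0 0 0 0" --pt "0 0 0 0 0 0" --pt "0 0 0 0 0 0" --pt "0 0 0 0 0 0" --pt "0 0 0 0 0 0" --pt "0 0 0 0 0 0" --hand 0 --newtons 30

```text
time_s: 33.12
position: [0.5108, -0.0807, 0.0635]
tool_rot: [[-0.997, -0.078, 0.002], [-0.078, 0.997, -0.001], [-0.002, -0.001, -1.0]]
ft_force: [-0.8, 0.4, 6.3]
grip_width: 0.0127
gripper_force: 29.4
```

Run:
```python
from h import *
s=env.observe();print(s['position'],s['ft_force'])
u=np.array([-.0785,.9969,0]); chain([tuple(s['position']+.1*u)+(184.5,),tuple(s['position']+.202*u)+(184.5,)])
```

```text
[ 0.5108 -0.0807  0.0635] [-0.7987  0.4425  6.3119]
shift [ 0. 10. -0.] turn z -0.0 yaw0 -175.5
shift [ 0.  10.2 -0. ] turn z -0.0 yaw0 184.5
```

>>> jog_arm --pt "0 0.4 0 0 0 0" --pt "0 1.2 0 0 0 0" --pt "0 2.2 0 0 0 0" --pt "0 3.2 0 0 0 0" --pt "0 4.2 0 0 0 0" --pt "0 5.2 0 0 0 0" --pt "0 6.2 0 0 0 0" --pt "0 7.2 0 0 0 0"

```text
time_s: 33.78
position: [0.5051, -0.0091, 0.0635]
tool_rot: [[-0.997, -0.078, 0.002], [-0.078, 0.997, -0.002], [-0.002, -0.002, -1.0]]
ft_force: [-1.7, -3.6, 7.4]
grip_width: 0.0126
gripper_force: 29.7
```

>>> jog_arm --pt "0 1 0 0 0 0" --pt "0 2 0 0 0 0" --pt "0 3 0 0 0 0" --pt "0 4 0 0 0 0" --pt "0 5 0 0 0 0" --pt "0 6 0 0 0 0" --pt "0 7 0 0 0 0" --pt "0 8 0 0 0 0"

```text
time_s: 34.45
position: [0.4987, 0.0708, 0.0635]
tool_rot: [[-0.997, -0.079, 0.002], [-0.079, 0.997, -0.001], [-0.002, -0.001, -1.0]]
ft_force: [-2.6, -2.9, 7.9]
grip_width: 0.0128
gripper_force: 29.8
```

>>> jog_arm --pt "0 0.8 0 0 0 0" --pt "0 1.6 0 0 0 0" --pt "0 2.3 0 0 0 0" --pt "0 2.9 0 0 0 0" --pt "0 3.4 0 0 0 0" --pt "0 3.8 0 0 0 0" --pt "0 4.1 0 0 0 0" --pt "0 4.3 0 0 0 0"

```text
time_s: 35.12
position: [0.4953, 0.1138, 0.0635]
tool_rot: [[-0.997, -0.079, 0.002], [-0.079, 0.997, -0.001], [-0.002, -0.001, -1.0]]
ft_force: [-2.0, -2.8, 6.6]
grip_width: 0.0129
gripper_force: 29.8
```

>>> jog_arm --pt "0 0.2 0 0 0 0" --pt "0 0.4 0 0 0 0" --pt "0 0.6 0 0 0 0" --pt "0 0.6 0 0 0 0" --pt "0 0.6 0 0 0 0"

```text
time_s: 35.53
position: [0.4948, 0.1199, 0.0634]
tool_rot: [[-0.997, -0.078, 0.002], [-0.078, 0.997, 0.0], [-0.002, -0.0, -1.0]]
ft_force: [-1.7, 0.1, 7.3]
grip_width: 0.0131
gripper_force: 29.8
```

>>> jog_arm --pt "0 0.2 0 0 0 0" --pt "0 0.3 0 0 0 0" --pt "0 0.3 0 0 0 0" --pt "0 0.3 0 0 0 0"

```text
time_s: 35.87
position: [0.4946, 0.1224, 0.0635]
tool_rot: [[-0.997, -0.079, 0.002], [-0.079, 0.997, -0.001], [-0.001, -0.001, -1.0]]
ft_force: [-2.3, -3.2, 7.3]
grip_width: 0.0128
gripper_force: 29.9
```

>>> jog_arm --pt "0 0.2 0 0 0 0" --pt "0 0.3 0 0 0 0" --pt "0 0.3 0 0 0 0" --pt "0 0.3 0 0 0 0"

```text
time_s: 36.2
position: [0.4946, 0.1225, 0.0635]
tool_rot: [[-0.997, -0.079, 0.001], [-0.079, 0.997, -0.006], [-0.001, -0.006, -1.0]]
ft_force: [-2.6, -21.9, 7.1]
grip_width: 0.0129
gripper_force: 30.4
```

>>> jog_arm --pt "0 -0.2 0 0 0 0" --pt "0 -0.2 0 0 0 0" --pt "0 -0.2 0 0 0 0" --pt "0 -0.2 0 0 0 0" --hand 0.5

```text
time_s: 36.53
position: [0.4942, 0.124, 0.0624]
tool_rot: [[-0.997, -0.079, 0.0], [-0.079, 0.997, 0.0], [-0.0, 0.0, -1.0]]
ft_force: [1.2, -0.3, -0.2]
grip_width: 0.0428
gripper_force: 0.0
```

>>> jog_arm --pt "0 0 -3 0 0 0" --pt "0 0 -6 0 0 0" --pt "0 0 -9.7 0 0 0" --pt "0 0 -9.7 0 0 0" --pt "0 0 -9.7 0 0 0" --hand 0.6

```text
time_s: 36.95
position: [0.4949, 0.1242, 0.1609]
tool_rot: [[-0.997, -0.079, 0.004], [-0.079, 0.997, 0.0], [-0.004, -0.0, -1.0]]
ft_force: [-0.1, 0.4, -1.4]
grip_width: 0.051
gripper_force: 0.0
```

Run:
```python
from h import *
s=env.observe();print(s['position'])
im=env.get_image('top'); save('top1.png',cv2.resize(im['frame'][180:380,120:400],None,fx=2.5,fy=2.5,interpolation=cv2.INTER_CUBIC))
im=env.get_image('wrist'); print(im['cam_to_world'][:3,3])
rc=np.argwhere(np.ones((480,640),bool)); w=world(im,rc); m=(abs(w[:,2]-.085)<.006)&(abs(w[:,0]-.495)<.04)&(abs(w[:,1]-.12)<.03)
print(m.sum(),np.median(w[m],0),w[m].min(0),w[m].max(0))
chain([(.6122,.1516,.16,215),(.6122,.1516,.083,215)])
```

```text
[0.4949 0.1242 0.1609]
[0.4255 0.1196 0.3029]
2275 [0.4918 0.1235 0.0867] [0.455  0.1139 0.08  ] [0.535  0.1331 0.0897]
shift [-12.03   1.82  -0.14] turn z -30.48 yaw0 -175.48
shift [-0.   0.   7.7] turn z 0 yaw0 215
```

View pics/top1.png

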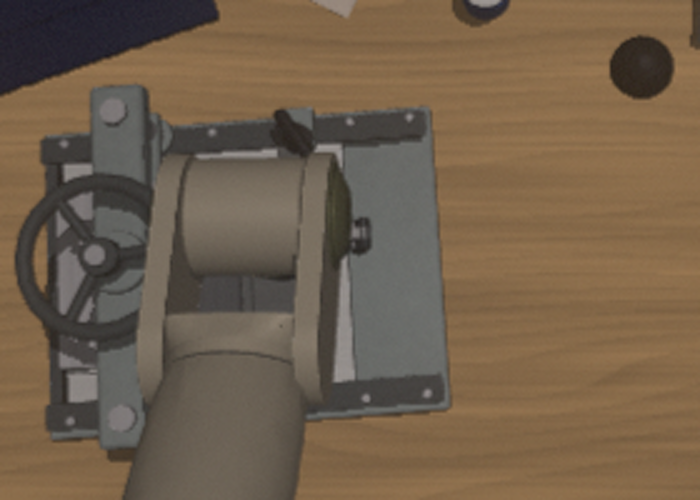

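>>> jog_arm --pt "-4 0.6 0 0 0 -7" --pt "-8 1.2 0 0 0 -14" --pt "-12 1.8 0 0 0 -21" --pt "-12 1.8 0 0 0 -28" --pt "-12 1.8 0 0 0 -30.5" --pt "-12 1.8 0 0 0 -30.5" --pt "-12 1.8 0 0 0 -30.5" --pt "-12 1.8 0 0 0 -30.5"

```text
time_s: 37.72
position: [0.612, 0.1512, 0.1586]
tool_rot: [[-0.82, -0.572, -0.001], [-0.572, 0.82, -0.0], [0.001, 0.001, -1.0]]
ft_force: [0.7, -0.3, 0.2]
grip_width: 0.051
gripper_force: 0.0
```

Run:
```python
from h import *
s=env.observe();print(s['position'])
im=env.get_image('wrist')
for r in env.regions_of('wrist','clamp')[:1]: print(r['score'],r['point'],rect(im,r['pixels'],.111,.006))
chain([(.6118,.1518,.091,215)])
```

```text
[0.612  0.1512 0.1586]
0.72 [255.4, 311.3] (array([0.6123, 0.152 ]), array([57.0722, 13.2241]), 35.4122314453125)
shift [-0.01  0.07  6.82] turn z -0.06 yaw0 -145.06
```

>>> jog_arm --pt "0 0.1 3 0 0 0" --pt "0 0.1 6 0 0 0" --pt "0 0.1 6.8 0 0 0" --pt "0 0.1 6.8 0 0 0" --pt "0 0.1 6.8 0 0 0"

```text
time_s: 38.23
position: [0.6123, 0.152, 0.0923]
tool_rot: [[-0.819, -0.573, 0.001], [-0.573, 0.819, 0.0], [-0.001, -0.0, -1.0]]
ft_force: [0.4, 0.5, 0.3]
grip_width: 0.0513
gripper_force: 0.0
```

>>> jog_arm --pt "0 0 0 0 0 0" --pt "0 0 0 0 0 0" --pt "0 0 0 0 0 0" --pt "0 0 0 0 0 0" --pt "0 0 0 0 0 0" --pt "0 0 0 0 0 0" --hand 0 --newtons 60

```text
time_s: 38.73
position: [0.6126, 0.1517, 0.0929]
tool_rot: [[-0.819, -0.574, 0.003], [-0.574, 0.819, -0.0], [-0.002, -0.002, -1.0]]
ft_force: [0.1, -2.5, 5.7]
grip_width: 0.0126
gripper_force: 60.4
```

>>> jog_arm --pt "0 0 0 0 0 6" --pt "0 0 0 0 0 12" --pt "0 0 0 0 0 18" --pt "0 0 0 0 0 24" --pt "0 0 0 0 0 30" --pt "0 0 0 0 0 36" --pt "0 0 0 0 0 42" --pt "0 0 0 0 0 48"

```text
time_s: 39.4
position: [0.6126, 0.152, 0.0928]
tool_rot: [[-0.973, 0.23, 0.003], [0.23, 0.973, 0.0], [-0.003, 0.001, -1.0]]
ft_force: [0.4, -1.2, 7.4]
grip_width: 0.0122
gripper_force: 60.4
```

>>> jog_arm --pt "0 0 0 0 0 6" --pt "0 0 0 0 0 12" --pt "0 0 0 0 0 18" --pt "0 0 0 0 0 24" --pt "0 0 0 0 0 30" --pt "0 0 0 0 0 36" --pt "0 0 0 0 0 42" --pt "0 0 0 0 0 46"

```text
time_s: 40.07
position: [0.6128, 0.1523, 0.0929]
tool_rot: [[-0.511, 0.86, 0.003], [0.86, 0.511, 0.001], [-0.001, 0.003, -1.0]]
ft_force: [1.5, 1.9, 5.4]
grip_width: 0.0123
gripper_force: 60.3
```

Run:
```python
from h import *
s=env.observe();print(s['position'],s['q'],s['wrist_torque'],s['ft_force'])
```

```text
[0.6128 0.1523 0.0929] [  3.2221  36.6528  72.1613   0.023   70.9867 -27.499 ] [ 0.1417 -0.0591  0.176 ] [1.5332 1.9383 5.369 ]
```

>>> jog_arm --pt "0 0 0 0 0 0" --pt "0 0 0 0 0 0" --pt "0 0 0 0 0 0" --pt "0 0 0 0 0 0" --hand 0.6

```text
time_s: 40.4
position: [0.6117, 0.152, 0.0912]
tool_rot: [[-0.516, 0.856, -0.001], [0.856, 0.516, -0.0], [0.0, -0.0, -1.0]]
ft_force: [-0.8, -0.2, -1.1]
grip_width: 0.0514
gripper_force: 0.0
```

>>> jog_arm --pt "0 0 -4 0 0 0" --pt "0 0 -8 0 0 0" --pt "0 0 -12 0 0 0" --pt "0 0 -16 0 0 0" --pt "0 0 -20 0 0 0" --pt "0 0 -24 0 0 0" --pt "0 0 -27 0 0 0" --pt "0 0 -27 0 0 0"

```text
time_s: 41.07
position: [0.6124, 0.152, 0.3684]
tool_rot: [[-0.516, 0.857, 0.012], [0.857, 0.516, 0.001], [-0.005, 0.01, -1.0]]
ft_force: [-1.0, 0.8, 0.6]
grip_width: 0.051
gripper_force: 0.0
```

Run:
```python
from h import *
s=env.observe();print(s['position'],s['time_s'])
im=env.get_image('wrist')
for r in env.regions_of('wrist','clamp')[:1]: print(r['score'],r['point'],rect(im,r['pixels'],.111,.006))
chain([(.481,.2905,.36,120.7)])
```

```text
[0.6124 0.152  0.3684] 41.0667
0.88 [200.9, 312.2] (array([0.6131, 0.1538]), array([55.9976, 13.4779]), -59.08219528198242)
shift [18.62 -4.07  0.2 ] turn z 0.34 yaw0 121.04
```

>>> jog_arm --pt "4 -0.8 0 0 0 0" --pt "8 -1.7 0 0 0 0" --pt "12 -2.6 0 0 0 0" --pt "16 -3.5 0 0 0 0" --pt "18.6 -4.1 0 0 0 0" --pt "18.6 -4.1 0 0 0 0" --pt "18.6 -4.1 0 0 0 0" --pt "18.6 -4.1 0 0 0 0"

```text
time_s: 41.83
position: [0.4811, 0.2899, 0.3601]
tool_rot: [[-0.515, 0.857, -0.002], [0.857, 0.515, -0.001], [0.0, -0.002, -1.0]]
ft_force: [0.2, -0.4, -0.8]
grip_width: 0.0511
gripper_force: 0.0
```

Run:
```python
from h import *
s=env.observe();print(s['position'],s['q'])
im=env.get_image('wrist'); save('w7.png',im['frame'])
for c in ('wrist',):
  for r in env.regions_of(c,'wheel')[:1]:
    rc=np.argwhere(r['pixels']); p=world(im,rc); m=(p[:,2]>.225)&(p[:,2]<.256)
    h=cv2.convexHull((p[m,:2]*1000).astype(np.float32)); print('wheel',cv2.fitEllipse(h), np.percentile(p[m,2],[5,50,95]))
    c0=np.array([.481,.2905])
    d=p[m,:2]-c0; rr=np.hypot(*d.T); k=(rr>.025)&(rr<.05); a=np.degrees(np.arctan2(d[k,1],d[k,0]))
    hh,e=np.histogram(a,36,(-180,180)); print(dict(zip(e[:-1].astype(int),hh)))
```

```text
[0.4811 0.2899 0.3601] [ 19.0087  20.1097  56.1762  -0.0132 103.8487 -12.0017]
wheel ((481.2238464355469, 293.4637145996094), (142.10357666015625, 143.0689239501953), 2.5353505611419678) [0.2389 0.245  0.2474]
{np.int64(-180): np.int64(0), np.int64(-170): np.int64(0), np.int64(-160): np.int64(0), np.int64(-150): np.int64(0), np.int64(-140): np.int64(0), np.int64(-130): np.int64(0), np.int64(-120): np.int64(0), np.int64(-110): np.int64(0), np.int64(-100): np.int64(1), np.int64(-90): np.int64(184), np.int64(-80): np.int64(158), np.int64(-70): np.int64(6), np.int64(-60): np.int64(0), np.int64(-50): np.int64(0), np.int64(-40): np.int64(0), np.int64(-30): np.int64(0), np.int64(-20): np.int64(0), np.int64(-10): np.int64(0), np.int64(0): np.int64(0), np.int64(10): np.int64(0), np.int64(20): np.int64(0), np.int64(30): np.int64(149), np.int64(40): np.int64(245), np.int64(50): np.int64(22), np.int64(60): np.int64(0), np.int64(70): np.int64(0), np.int64(80): np.int64(0), np.int64(90): np.int64(0), np.int64(100): np.int64(0), np.int64(110): np.int64(0), np.int64(120): np.int64(0), np.int64(130): np.int64(1), np.int64(140): np.int64(141), np.int64(150): np.int64(257), np.int64(160): np.int64(27), np.int64(170): np.int64(0)}
```

View pics/w7.png

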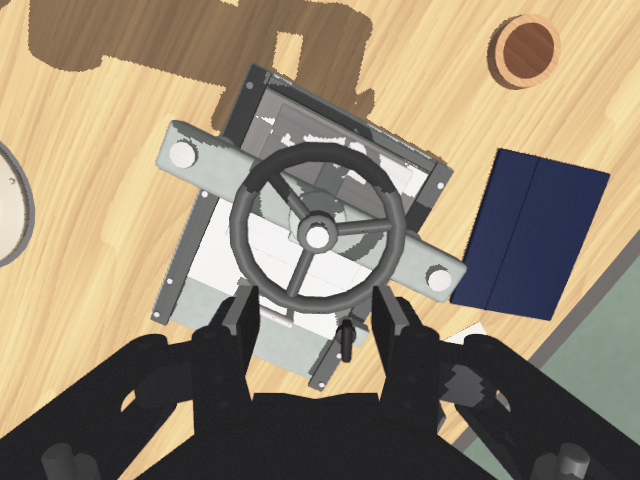

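>>> jog_arm --pt "0 0 0 0 0 -7" --pt "0 0 0 0 0 -14" --pt "0 0 0 0 0 -21" --pt "0 0 0 0 0 -28" --pt "0 0 0 0 0 -35" --pt "0 0 0 0 0 -42" --pt "0 0 0 0 0 -49" --pt "0 0 0 0 0 -50" --hand 0.3

```text
time_s: 42.6
position: [0.4817, 0.2895, 0.3607]
tool_rot: [[-0.988, 0.153, -0.001], [0.153, 0.988, -0.0], [0.001, -0.001, -1.0]]
ft_force: [-0.2, -0.4, -0.4]
grip_width: 0.0259
gripper_force: 0.0
```

>>> jog_arm --pt "0 0 0 0 0 -7" --pt "0 0 0 0 0 -14" --pt "0 0 0 0 0 -21" --pt "0 0 0 0 0 -28" --pt "0 0 0 0 0 -35" --pt "0 0 0 0 0 -42" --pt "0 0 0 0 0 -46.9" --pt "0 0 0 0 0 -46.9"

```text
time_s: 43.27
position: [0.4814, 0.2898, 0.3609]
tool_rot: [[-0.79, -0.614, -0.001], [-0.614, 0.79, -0.0], [0.001, 0.0, -1.0]]
ft_force: [-0.7, -0.3, 0.4]
grip_width: 0.026
gripper_force: 0.0
```

Run:
```python
from h import *
chain([(.5087,.3132,.285,217.6)])
```

```text
shift [-3.59  0.18  7.59] turn z 0.25 yaw0 -142.15
```

>>> jog_arm --pt "-2 0.1 3 0 0 0" --pt "-3.6 0.2 6 0 0 0" --pt "-3.6 0.2 7.6 0 0 0" --pt "-3.6 0.2 7.6 0 0 0" --pt "-3.6 0.2 7.6 0 0 0" --pt "-3.6 0.2 7.6 0 0 0"

```text
time_s: 43.77
position: [0.5085, 0.3138, 0.287]
tool_rot: [[-0.791, -0.612, 0.002], [-0.612, 0.791, 0.001], [-0.002, -0.001, -1.0]]
ft_force: [-1.2, -0.2, 0.8]
grip_width: 0.0257
gripper_force: 0.0
```

Run:
```python
from h import *
s=env.observe();print(s['position'],s['q'])
im=env.get_image('wrist'); save('w8.png',im['frame'])
chain([(.5087,.3132,.222,217.6)])
# pixel of planned grasp point
k,d=K(im); T=np.linalg.inv(im['cam_to_world'])
for P in [(.5087,.3132,.2455),(.481,.2918,.2455)]:
    c=T[:3,:3]@np.array(P)+T[:3,3]; print(cv2.projectPoints(c.reshape(1,3),np.zeros(3),np.zeros(3),k,d)[0].ravel())
```

```text
[0.5085 0.3138 0.287 ] [  20.3384   24.9893   60.073    -0.0033   94.7936 -107.4191]
shift [ 0.03 -0.06  6.53] turn z 0.19 yaw0 -142.21
[313.4408 266.914 ]
[313.418  207.8587]
```

View pics/w8.png

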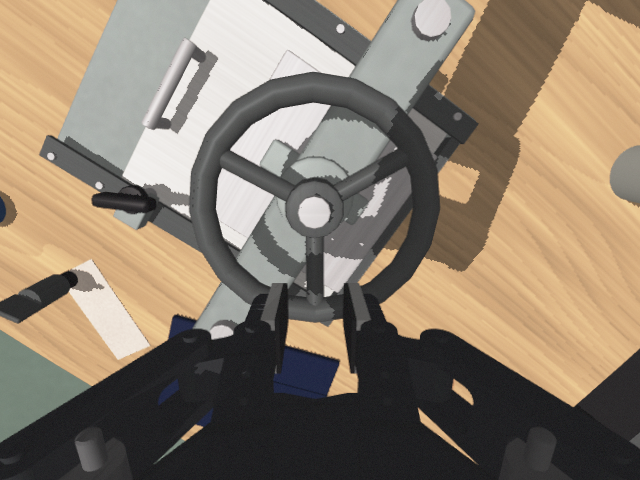

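>>> jog_arm --pt "0 0 2 0 0 0" --pt "0 0 4 0 0 0" --pt "0 0 5.5 0 0 0" --pt "0 0 6.5 0 0 0" --pt "0 0 6.5 0 0 0" --pt "0 0 6.5 0 0 0"

```text
time_s: 44.32
position: [0.5084, 0.314, 0.2214]
tool_rot: [[-0.789, -0.614, 0.001], [-0.614, 0.789, 0.0], [-0.001, -0.0, -1.0]]
ft_force: [0.4, -0.4, 0.2]
grip_width: 0.0259
gripper_force: 0.0
```

>>> jog_arm --pt "0 0 0 0 0 0" --pt "0 0 0 0 0 0" --pt "0 0 0 0 0 0" --pt "0 0 0 0 0 0" --pt "0 0 0 0 0 0" --hand 0 --newtons 25

```text
time_s: 44.73
position: [0.509, 0.3138, 0.2219]
tool_rot: [[-0.789, -0.614, 0.004], [-0.614, 0.789, 0.0], [-0.003, -0.002, -1.0]]
ft_force: [1.4, -3.3, 6.5]
grip_width: 0.0098
gripper_force: 24.9
```

Run:
```python
from h import *
s=env.observe();print(s['position'],s['ft_force'],s['wrist_torque'])
R=3.5
a=np.radians(6)*np.arange(1,9)
print(np.round(np.c_[R*(1-np.cos(a)),-R*np.sin(a),.02*np.arange(1,9)],2))
```

```text
[0.509  0.3138 0.2219] [ 1.3874 -3.3452  6.5084] [-0.5268 -0.2675  0.093 ]
[[ 0.02 -0.37  0.02]
 [ 0.08 -0.73  0.04]
 [ 0.17 -1.08  0.06]
 [ 0.3  -1.42  0.08]
 [ 0.47 -1.75  0.1 ]
 [ 0.67 -2.06  0.12]
 [ 0.9  -2.34  0.14]
 [ 1.16 -2.6   0.16]]
```

>>> jog_arm --pt "0.02 -0.37 0.02 0 0 6" --pt "0.08 -0.73 0.04 0 0 12" --pt "0.17 -1.08 0.06 0 0 18" --pt "0.3 -1.42 0.08 0 0 24" --pt "0.47 -1.75 0.1 0 0 30" --pt "0.67 -2.06 0.12 0 0 36" --pt "0.9 -2.34 0.14 0 0 42" --pt "1.16 -2.6 0.16 0 0 48"

```text
time_s: 45.4
position: [0.5162, 0.2868, 0.2204]
tool_rot: [[-0.984, 0.18, 0.005], [0.18, 0.984, 0.002], [-0.005, 0.003, -1.0]]
ft_force: [4.2, 1.2, 4.6]
grip_width: 0.01
gripper_force: 26.9
```

Run:
```python
from h import *
s=env.observe();print(s['position'],s['ft_force'],s['wrist_torque'],s['grip_width'],s['q'])
```

```text
[0.5162 0.2868 0.2204] [4.2282 1.1512 4.6124] [ 0.1752 -0.5731  0.3032] 0.009970491582422863 [ 17.5676  26.207   68.9493   0.0247  84.5355 -62.0706]
```

Turning well with low force. Continue.

>>> jog_arm --pt "0.02 -0.37 0.02 0 0 6" --pt "0.08 -0.73 0.04 0 0 12" --pt "0.17 -1.08 0.06 0 0 18" --pt "0.3 -1.42 0.08 0 0 24" --pt "0.47 -1.75 0.1 0 0 30" --pt "0.67 -2.06 0.12 0 0 36" --pt "0.9 -2.34 0.14 0 0 42" --pt "1.16 -2.6 0.16 0 0 48"

```text
time_s: 46.07
position: [0.5007, 0.2625, 0.2188]
tool_rot: [[-0.524, 0.852, 0.006], [0.852, 0.524, 0.001], [-0.003, 0.005, -1.0]]
ft_force: [5.9, -3.1, 6.4]
grip_width: 0.0097
gripper_force: 26.1
```

>>> jog_arm --pt "0.02 -0.37 0.02 0 0 6" --pt "0.08 -0.73 0.04 0 0 12" --pt "0.17 -1.08 0.06 0 0 18" --pt "0.3 -1.42 0.08 0 0 24" --pt "0.47 -1.75 0.1 0 0 30" --pt "0.67 -2.06 0.12 0 0 36" --pt "0.9 -2.34 0.14 0 0 42" --pt "1.16 -2.6 0.16 0 0 48"

```text
time_s: 46.73
position: [0.4722, 0.2581, 0.2172]
tool_rot: [[0.283, 0.959, 0.005], [0.959, -0.283, -0.001], [0.001, 0.005, -1.0]]
ft_force: [4.8, -6.6, 7.0]
grip_width: 0.0099
gripper_force: 25.6
```

Run:
```python
from h import *
s=env.observe();print(s['position'],s['ft_force'],s['wrist_torque'],s['grip_width'],s['q'])
```

```text
[0.4722 0.2581 0.2172] [ 4.7917 -6.6228  7.0107] [-1.0282 -0.779   0.2052] 0.009900917198963558 [16.115  21.1294 77.8406 -0.1444 80.7529 32.5692]
```

>>> jog_arm --pt "0.02 -0.37 0.02 0 0 6" --pt "0.08 -0.73 0.04 0 0 12" --pt "0.17 -1.08 0.06 0 0 18" --pt "0.3 -1.42 0.08 0 0 24" --pt "0.47 -1.75 0.1 0 0 30" --pt "0.67 -2.06 0.12 0 0 36" --pt "0.9 -2.34 0.14 0 0 42" --pt "1.16 -2.6 0.16 0 0 48"

```text
time_s: 47.4
position: [0.45, 0.2764, 0.2155]
tool_rot: [[0.902, 0.432, 0.004], [0.432, -0.902, -0.002], [0.003, 0.003, -1.0]]
ft_force: [3.3, -8.1, 8.0]
grip_width: 0.0097
gripper_force: 25.2
```

Run:
```python
from h import *
s=env.observe();print(s['position'],s['ft_force'],s['wrist_torque'],s['grip_width'],s['q'])
```

```text
[0.45   0.2764 0.2155] [ 3.268  -8.1086  8.0365] [-1.2793 -0.4139  0.1251] 0.009687776534127321 [18.7821 20.253  79.5095 -0.1587 80.0498 83.2433]
```

>>> jog_arm --pt "0.02 -0.37 0.02 0 0 6" --pt "0.08 -0.73 0.04 0 0 12" --pt "0.17 -1.08 0.06 0 0 18" --pt "0.3 -1.42 0.08 0 0 24" --pt "0.47 -1.75 0.1 0 0 30" --pt "0.67 -2.06 0.12 0 0 36" --pt "0.9 -2.34 0.14 0 0 42" --pt "1.16 -2.6 0.16 0 0 48"

```text
time_s: 48.07
position: [0.4488, 0.3047, 0.2139]
tool_rot: [[0.924, -0.381, 0.003], [-0.381, -0.924, -0.002], [0.004, 0.001, -1.0]]
ft_force: [1.1, -10.4, 8.8]
grip_width: 0.0102
gripper_force: 25.8
```

Run:
```python
from h import *
s=env.observe();print(s['position'],s['ft_force'],s['wrist_torque'],s['grip_width'],s['q'])
```

```text
[0.4488 0.3047 0.2139] [  1.0555 -10.4348   8.8314] [-1.6205 -0.0782  0.213 ] 0.010193304984797275 [ 21.7504  21.7781  77.3656  -0.1746  80.7422 134.1954]
```

>>> jog_arm --pt "0.01 -0.31 0.01 0 0 5" --pt "0.05 -0.61 0.03 0 0 10" --pt "0.12 -0.91 0.05 0 0 15" --pt "0.12 -0.91 0.05 0 0 15" --pt "0.12 -0.91 0.05 0 0 15"

```text
time_s: 48.48
position: [0.4534, 0.313, 0.2134]
tool_rot: [[0.797, -0.604, 0.003], [-0.604, -0.797, -0.001], [0.003, -0.001, -1.0]]
ft_force: [2.4, -6.9, 8.0]
grip_width: 0.01
gripper_force: 25.0
```

Run:
```python
from h import *
s=env.observe();print(s['position'],s['ft_force'],s['wrist_torque'],s['grip_width'],s['q'])
im=env.get_image('scene')
for c in ('scene','top'):
    im=env.get_image(c)
    for r in env.regions_of(c,'platen')[:1]:
        z=world(im,np.argwhere(r['pixels']))[:,2]; m=(z>.06)&(z<.12); print(c,np.percentile(z[m],[5,25,50,75,95]))
im=env.get_image('scene'); save('s2.png',cv2.resize(im['frame'][180:410,330:600],None,fx=2.6,fy=2.6,interpolation=cv2.INTER_CUBIC))
```

```text
[0.4534 0.313  0.2134] [ 2.4064 -6.9103  7.9757] [-1.0881 -0.1076 -0.0447] 0.009991811277608011 [ 22.3611  22.6218  76.091   -0.1189  81.1427 149.5335]
scene [0.0771 0.0822 0.0835 0.0847 0.0965]
top [0.0769 0.0798 0.0816 0.0836 0.0938]
```

View pics/s2.png

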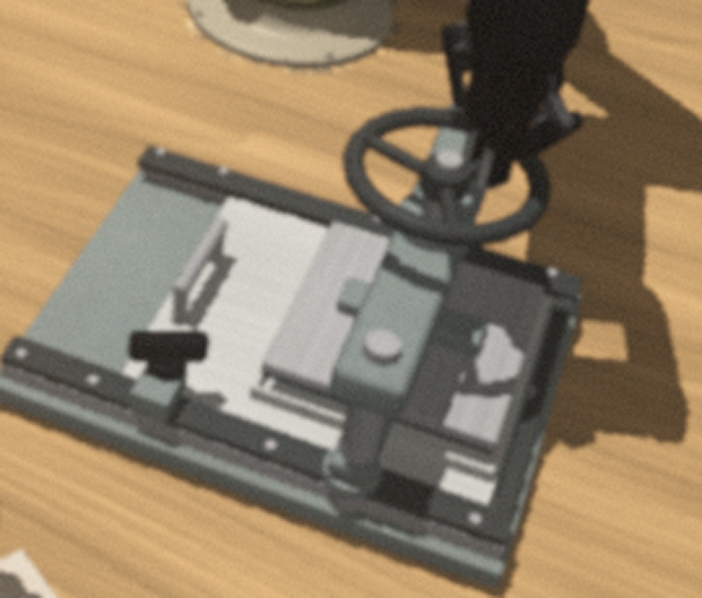

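>>> jog_arm --pt "0.01 -0.31 0.01 0 0 5" --pt "0.03 -0.43 0.02 0 0 7" --pt "0.03 -0.43 0.02 0 0 7" --pt "0.03 -0.43 0.02 0 0 7" --pt "0.03 -0.43 0.02 0 0 7"

```text
time_s: 49.2
position: [0.4559, 0.316, 0.2132]
tool_rot: [[0.718, -0.696, 0.002], [-0.696, -0.718, -0.001], [0.003, -0.001, -1.0]]
ft_force: [-1.2, -8.9, 8.4]
grip_width: 0.0096
gripper_force: 25.5
```

Run:
```python
from h import *
s=env.observe();print(s['position'],s['ft_force'],s['wrist_torque'],s['grip_width'],s['q'])
```

```text
[0.4559 0.316  0.2132] [-1.2051 -8.8747  8.4331] [-1.2725  0.1038  0.1126] 0.009555085526097767 [ 22.5595  23.0279  75.4679  -0.1321  81.413  156.705 ]
```

>>> jog_arm --pt "0 0 0 0 0 0" --pt "0 0 0 0 0 0" --pt "0 0 0 0 0 0" --pt "0 0 0 0 0 0" --pt "0 0 0 0 0 0" --hand 0.3

```text
time_s: 49.62
position: [0.4553, 0.3171, 0.2115]
tool_rot: [[0.718, -0.696, -0.0], [-0.696, -0.718, 0.0], [-0.0, 0.0, -1.0]]
ft_force: [0.3, -0.0, -0.0]
grip_width: 0.0255
gripper_force: 0.0
```

>>> jog_arm --pt "0 0 -2 0 0 0" --pt "0 0 -5 0 0 0" --pt "0 0 -9 0 0 0" --pt "0 0 -13 0 0 0" --pt "0 0 -15 0 0 0" --pt "0 0 -15 0 0 0" --pt "0 0 -15 0 0 0"

```text
time_s: 50.2
position: [0.4555, 0.3171, 0.362]
tool_rot: [[0.718, -0.696, 0.001], [-0.696, -0.718, 0.001], [0.001, -0.001, -1.0]]
ft_force: [0.5, -0.2, -0.8]
grip_width: 0.0255
gripper_force: 0.0
```

Run:
```python
from h import *
s=env.observe();print(s['position'],s['time_s'])
im=env.get_image('wrist'); save('w9.png',im['frame'])
for r in env.regions_of('wrist','wheel')[:1]:
    rc=np.argwhere(r['pixels']); p=world(im,rc); m=(p[:,2]>.215)&(p[:,2]<.25); p=p[m]
    c=np.array(cv2.fitEllipse(cv2.convexHull((p[:,:2]*1000).astype(np.float32)))[0])/1000; d=p[:,:2]-c; rr=np.hypot(*d.T); k=(rr>.025)&(rr<.05); a=np.arctan2(d[k,1],d[k,0])
    print(c,'spoke mod120',np.degrees(np.angle(np.exp(3j*a).mean()))/3,np.percentile(p[:,2],95))
for r in env.regions_of('scene','clamp')[:1]: pass
im=env.get_image('top')
for r in env.regions_of('top','platen')[:1]:
    z=world(im,np.argwhere(r['pixels']))[:,2]; m=(z>.06)&(z<.12); print(np.percentile(z[m],[25,50,75]))
for t in ('glue_tin','half_ball','paint_tube'):
    for r in env.regions_of('top',t)[:1]: print(t,r['point'])
```

```text
[0.4555 0.3171 0.362 ] 50.2
[0.4823 0.2924] spoke mod120 16.682650032639557 0.23876984849606747
[0.0795 0.0814 0.0834]
glue_tin [178.5, 312.4]
half_ball [206.4, 379.0]
paint_tube [163.6, 260.9]
```

```bash
python3 -c "
from rig import env
print(env.close_job())"
```

```text
the job is handed in; nothing more can be done
None
```

I handed the job in at about 50 s: all four blocks lie flat inside the bed's rim, the bed is home and clamped tight, and the platen is wound down to about 5.55 rad. The hand-in call returned no verdict. The block forces are inferred from the wheel angle and platen height, and the paint things still read in place.

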